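# Vacuum-seal a tray of jars

### The arm

A 6-joint arm with a two-finger parallel gripper is mounted at the origin on the work surface. World frame = base frame: x ahead of the robot, y to its left, z up, the work surface at z = 0. Lengths are in m, angles in rad, forces in N, time in s.
With the tool pointing down it reaches from about 0.425 to 0.95 m from the base axis. Payload 3.5 kg.
Tool frame: the origin (TCP) lies on the centre line of the jaws, within the pads' length; the fingertips stand 19 mm ahead of it and the grasp point (between the pads) is the TCP; z points along the fingers, y is the line along which they close (so a half turn about z gives the same grasp; the last joint's range is limited). The gripper opens to 85 mm and grips with 20 to 120 N. Pads are 22 mm wide; open, the fingers measure 114 mm over their backs; the gripper's body (76 mm by 85 mm) begins 54 mm behind the grasp point. The pads swing forward as they close: fully open they stand 13 mm farther back than shut.
Start: joints at [1.082, 0.286, 1.577, -0, 1.279, -0.15], TCP at [0.224, 0.637, 0.25] pointing down, gripper open.
Joint ranges: [-2.77, 2.77], [-0.9, 2.22], [0.21, 2.48], [-1.53, 4.67], [0.24, 2.81], [-2.84, 2.84]. Speed limits (rad/s): [2.79, 2.79, 3.14, 3.14, 3.14, 3.14].

### API

Orientations are given as a unit quaternion [x, y, z, w].
In Python, from plant import ctrl, imaging gives the robot as it stands. The module is installed in compiled form; this text tells all that it offers.
- The arm moves only by the shell command python3 -m handwheel 'ROWS' [OPENING] [FORCE]. ROWS is JSON, one flat list of numbers, 6 for each row, row after row: the shift along the world's x, y, z in units of 150 mm (1.0 is 150 mm), then the turn, a rotation vector about the world's x, y, z in units of 90 degrees (1.0 is 90 degrees). In form: [tx, ty, tz, rx, ry, rz, tx, ty, tz, rx, ry, rz, ...]. A call has 1 to 5 rows; each row shifts and turns the commanded pose from where the row before left it; what a row does not reach is not made up. A row lasts 1/12 s, in which the tool goes at most 41.7 mm and 7.16 degrees, less where a joint would pass 70% of its speed; a pose out of reach is approached as far as the arm can. A call with a number of a shift or a turn outside -1 to 1 is refused whole. A call with a gripper value outside its range is refused whole. OPENING is the opening, from 0 (shut) to 1 (fully open), set as the call begins (- or left out, the last holds). The fingers move at their own pace and stop on an object; FORCE is the grip in N (left out, the last holds). Time passes only in rows, so rows that do not move let the fingers close. It gives the time, the measured TCP pose, the force, the opening and the grip force at its end, in the units of the state.
- ctrl.get_state(): the state, without advancing time (a new reading comes with each control period).
- imaging.read_camera(name): name is "scene" or "top" or "wrist"; returns (picture, depth): 400x640x3 uint8, blue, green, red; 400x640 float32, m along the optical axis (not along the pixel's ray), 0 where there is no reading.
- imaging.get_calibration(name): a dict with "fovy" (degrees; the focal length in pixels is half the picture's height over the tangent of half this angle, whatever the lens; pixels are square), "cx", "cy" (the principal point, pixels), "R" (3x3) and "t" (3): a world point X has camera coordinates R X + t. Camera axes: x right, y down, z forward; pixel columns grow to the right and rows downward; lengths in m; the calibration is good to about 2 mm. A picture is of the moment at which its call begins: read the wrist's pose just before it. get_calibration takes no time and is no camera call; for the wrist camera it gives the pose at the moment of the call.
- ctrl.sign_off(): hands the job in; it is judged then, once.
The state is a dict: "time": time; "qpos": joint angles; "dq": joint speeds; "joint_efforts": joint torques, N m; "eef_pos": TCP position; "tcp_rot": TCP orientation; "contact_force": force on the tool from outside, world axes, zero at the start; "wrist_torque": the same for the moment, N m; "opening": opening from 0.0 (shut) to 1.0 (fully open); "finger_force": force on a finger pad.
Only numpy, scipy, OpenCV 4.12 (cv2) and the standard library are available. Lean on these libraries where they do the work, as an engineer would, in place of code of your own. Each camera call takes 0.05 s, during which the arm holds its last target. There are 200 camera calls.

### The job

Stand all the small squat jars with the pale wooden lids upright on the aluminium tray (there may be two, three or four), leaving the big jar and the tin standing where they are, and then slide the loaded tray by its bar handle into the lid sealer until it is fully home against the back. With the tray home, press the sealer's spring pedal down to its stop and keep it down for a good second to run the sealing cycle, let it up, and draw the tray with its jars back out until it is completely clear of the sealer.

Things in the scene. Friction and masses are not known exactly. Their poses are not given: they have to be found in the camera images.
- sealer: White bench-top lid sealer, fixed: a tunnel, open at the front, clear roof window, 260 deep x 248 wide x 168 high. Origin on the bench under its centre; x points from the open front inward (slide-in direction), z up. The bench is the tunnel's floor. Front face at x = -130, back stop at x = +80; clear width 176, clear height 115, side walls 36 thick.
- sealer_mouth (a point): Point on the bench at the middle of the sealer's open front (sealer x = -130, y = 0), axes as the sealer's. Two 30 high flared steel guide plates in front of it reach out to sealer x = -326 and widen from 176 to about 208.
- tray: Loose aluminium tray, 224 long (x) x 166 wide (y), floor 4 thick, rim 18 high, about 0.4 kg, starts on the bench before the sealer, roughly facing it. Origin under its centre; x points to the leading end (tray x = 112, enters first); handle beyond the -x end. Fully home, its origin is at sealer x = -32. Takes four jars, e.g. at tray x = +-54, y = +-37.
- tray_handle (a point): Middle of the tray's bar handle: a horizontal bar across the tray, 12 thick (tray x), 124 long (tray y), 16 high, centred at tray x = -190, y = 0, 52 above the bench. Two 10 wide arms at y = +-57 join it to the tray; 72 free between bar and tray, so it can be pinched from above, fingers closing along tray x.
- pedal (a joint): Pedal angle in rad: 0 up (sprung), 0.25 pressed down to its stop. About 2 N at the pad starts it, about 8 N holds it at the stop; it springs back when let go.
- pedal_pad (a point): Centre of the black rubber pad on top of the pedal plate (pad 55 x 72), the place to press; it moves with the pedal: about 61 above the bench when up, about 38 at the stop. The pad surface slopes up towards the free end by about 0.27 rad when up, nearly level at the stop.
- pedal_base: Fixed steel base plate of the grey pedal, 140 x 100. Origin on the bench near the pedal's free end (the plate reaches from x = -5 to +135), the hinge is at x = +120, 26 above the bench; the free end of the pedal points to -x of this frame.
- jar1: Small squat jar of red-brown preserve with a flat pale wooden lid, 60 in diameter, 66 high, about 0.14 kg. Origin at the centre of its underside, z up. None if absent from this run.
- jar2: Small squat jar of red-brown preserve with a flat pale wooden lid, 60 in diameter, 66 high, about 0.14 kg. Origin at the centre of its underside, z up. None if absent from this run.
- jar3: Small squat jar of red-brown preserve with a flat pale wooden lid, 60 in diameter, 66 high, about 0.14 kg. Origin at the centre of its underside, z up. None if absent from this run.
- jar4: Small squat jar of red-brown preserve with a flat pale wooden lid, 60 in diameter, 66 high, about 0.14 kg. Origin at the centre of its underside, z up. None if absent from this run.
- big_jar: Bystander, not to be moved: larger jar with a black lid, 76 in diameter, 98 high, stands among the small jars. Origin at the centre of its underside.
- tin: Bystander, not to be moved: tin can, 72 in diameter, 90 high, stands among the small jars. Origin at the centre of its underside.
There are look-alikes about, which are no part of the job. What is shaped like the jar2 but pink is not meant. What is shaped like the jar3 but pink is not meant.

How it is judged:
On the way, in this order (a step that is already met when the one before it is completed fails the run):
1. every jar stands upright on the tray, the tray still outside the sealer (x of jar1 in the frame of tray between -0.085 and 0.085 m and y of jar1 in the frame of tray between -0.056 and 0.056 m and z of jar1 in the frame of tray between 0 and 0.012 m and angle between each of jar1, jar2, jar3, jar4's own z axis and vertical below 0.15 rad and x of jar2 in the frame of tray between -0.085 and 0.085 m and y of jar2 in the frame of tray between -0.056 and 0.056 m and z of jar2 in the frame of tray between 0 and 0.012 m and x of jar3 in the frame of tray between -0.085 and 0.085 m and y of jar3 in the frame of tray between -0.056 and 0.056 m and z of jar3 in the frame of tray between 0 and 0.012 m and x of jar4 in the frame of tray between -0.085 and 0.085 m and y of jar4 in the frame of tray between -0.056 and 0.056 m and z of jar4 in the frame of tray between 0 and 0.012 m and x of tray in the frame of sealer below -0.243 m), for 0.3 s.
2. the tray is fully home in the sealer with every jar standing on it (x of jar1 in the frame of tray between -0.085 and 0.085 m and y of jar1 in the frame of tray between -0.056 and 0.056 m and z of jar1 in the frame of tray between 0 and 0.012 m and angle between each of jar1, jar2, jar3, jar4's own z axis and vertical below 0.15 rad and x of jar2 in the frame of tray between -0.085 and 0.085 m and y of jar2 in the frame of tray between -0.056 and 0.056 m and z of jar2 in the frame of tray between 0 and 0.012 m and x of jar3 in the frame of tray between -0.085 and 0.085 m and y of jar3 in the frame of tray between -0.056 and 0.056 m and z of jar3 in the frame of tray between 0 and 0.012 m and x of jar4 in the frame of tray between -0.085 and 0.085 m and y of jar4 in the frame of tray between -0.056 and 0.056 m and z of jar4 in the frame of tray between 0 and 0.012 m and x of tray in the frame of sealer above -0.039 m and y of tray in the frame of sealer between -0.02 and 0.02 m and angle between the x axis of tray and the x axis of sealer, either way round below 0.08 rad), for 0.3 s.
3. the pedal is held down at its stop for 0.8 s, the tray home (x of tray in the frame of sealer above -0.039 m and y of tray in the frame of sealer between -0.02 and 0.02 m and angle between the x axis of tray and the x axis of sealer, either way round below 0.08 rad and value of joint pedal above 0.225 rad), for 0.8 s.
At the end, for the whole second after the job is handed in: Every jar present stands upright (within 0.15 rad) on the tray's floor inside its rim; the tray lies flat on the bench in front of the sealer with its leading end outside the sealer's front face; the pedal is up (below 0.03 rad); all at rest (all of step 1 and x of tray in the frame of sealer above -0.5 m and height (world z) of tray between -0.01 and 0.01 m and angle between tray's own z axis and vertical below 0.05 rad and value of joint pedal below 0.03 rad and linear speed of tray below 0.02 m/s and linear speed of each of jar1, jar2, jar3, jar4 below 0.03 m/s); the robot touches nothing.
It fails at once if a bystander (big jar or tin) is toppled or shifted by more than 6 cm (distance of any of big_jar, tin from where it was at the start of the episode above 0.06 m or angle between any of big_jar, tin's own z axis and vertical above 0.5 rad).
Of jar1, jar2, jar3, jar4 only 2 to 4 are there at a start; the rules pass over those that are not, and their reading is None.
At some moment in a run one of jar1, jar2, jar3, jar4 may be knocked a few centimetres aside while the robot is not near it.
Once in a run the grip may slacken for a moment while it holds something.
It also fails if it takes over 210 s, if anything falls off the work surface, if the arm or the gripper's body presses on something with over 40 N, if the wrist force passes 120 N, or if a joint passes its speed limit or range.

## Working session

There is one attempt and no reset: what is moved stays moved. The work goes in short steps, Python scripts to look and compute and a shell command to move; the robot and the scene stay as the last step left them, time stands still between calls to the robot, and variables do not carry over. Pictures are saved under pics/ and viewed, at most 14 in all, crops included, and the job is handed in when it is done.

```bash
ls; mkdir -p pics
python3 - <<'E'
from plant import ctrl, imaging
import cv2, numpy as np
for n in ("scene","top"):
    p,d=imaging.read_camera(n); cv2.imwrite(f"pics/{n}0.png",p); np.save(f"{n}0.npy",d)
    c=imaging.get_calibration(n); print(n,c)
print(ctrl.get_state())
E
```

```text
pics
scene {'fovy': 51.019187825788066, 'cx': 316.9309707320089, 'cy': 200.19698690788437, 'R': array([[-0.64424565,  0.7646046 ,  0.01809284],
       [ 0.52840239,  0.46207835, -0.71223207],
       [-0.55293622, -0.44929211, -0.70171086]]), 't': array([ 0.33306413, -0.24973639,  1.46718115])}
top {'fovy': 50.82889349763168, 'cx': 319.8043141470947, 'cy': 198.2402937188974, 'R': array([[ 0.02129584, -0.99948171,  0.02414112],
       [-0.99861612, -0.02242638, -0.04756996],
       [ 0.0480867 , -0.02309467, -0.99857614]]), 't': array([-0.00641051,  0.55287002,  1.1677396 ])}
{'time': 0.1, 'qpos': array([ 1.08198895e+00,  2.87142007e-01,  1.57805079e+00, -2.45577444e-05,
        1.27862090e+00, -1.49969978e-01]), 'dq': array([ 6.02944096e-04, -2.85250746e-03, -3.14611653e-03, -2.05475437e-04,
        1.26971734e-03,  2.69306410e-05]), 'joint_efforts': array([ 1.17101135e-03, -4.07292974e+01, -2.93701154e+01, -1.57016852e-04,
        3.38872662e-03, -1.88037353e-05]), 'eef_pos': array([0.22405286, 0.63612949, 0.24903124]), 'tcp_rot': array([ 1.68605798e-01,  9.85682937e-01, -1.05805242e-03, -3.37528992e-04]), 'contact_force': array([-0.15429421, -0.24395407, -0.22425404]), 'wrist_torque': array([-0.01607208, -0.02596502, -0.01482172]), 'finger_force': 0.0, 'opening': 0.9989531672351248}
```

View pics/scene0.png

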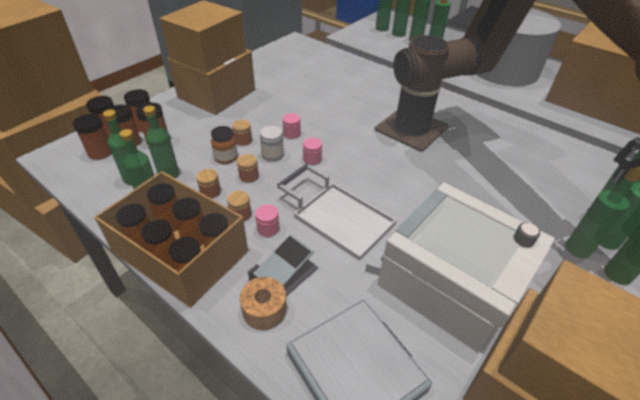

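View pics/top0.png

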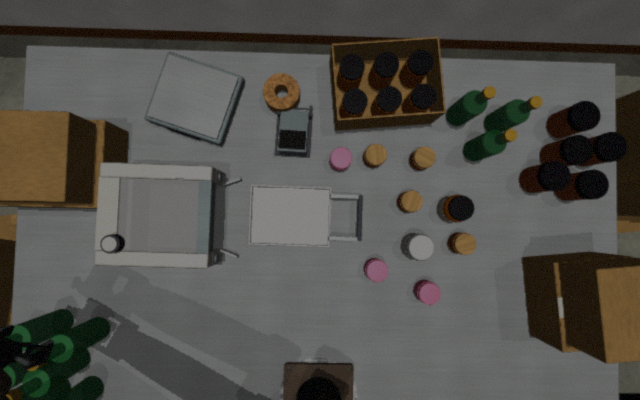

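The scene has four wood-lidded jars at top-view pixels (375,155), (423,158), (410,201) and (462,243). The big jar is at (458,208), the tin at (419,246), and the pinks are decoys. The tray is at (290,215) with its handle at (355,217), the pedal pad at (293,138), and the sealer is on the left.

```bash
cat > h.py <<'E'
from plant import ctrl, imaging
import cv2, numpy as np
def cam(n):
    c=imaging.get_calibration(n); return c,200/np.tan(np.radians(c['fovy']/2))
def ray(n,uv,C=None):
    c,f=C or cam(n); d=c['R'].T@np.array([(uv[0]-c['cx'])/f,(uv[1]-c['cy'])/f,1]); return -c['R'].T@c['t'],d
def plane(n,uv,z,C=None):
    o,d=ray(n,uv,C); return o+d*(z-o[2])/d[2]
def dep(n,uv,dm,C=None):
    o,d=ray(n,uv,C); u,v=int(round(uv[0])),int(round(uv[1])); w=dm[v-1:v+2,u-1:u+2]; return o+d*np.median(w[w>0])
def proj(n,X,C=None):
    c,f=C or cam(n); q=c['R']@X+c['t']; return np.array([c['cx']+f*q[0]/q[2],c['cy']+f*q[1]/q[2]])
def tri(a,b):
    (o1,d1),(o2,d2)=a,b; A=np.array([d1,-d2]).T; s=np.linalg.lstsq(A,o2-o1,rcond=None)[0]
    p,q=o1+s[0]*d1,o2+s[1]*d2; return (p+q)/2,np.linalg.norm(p-q)
def blobs(m,lo=30,hi=1500):
    n,l,s,c=cv2.connectedComponentsWithStats(m.astype(np.uint8)); return [(c[i],s[i]) for i in range(1,n) if lo<s[i,4]<hi]
def xyz(n,dm):  # world point per pixel
    c,f=cam(n); v,u=np.mgrid[:400,:640]; P=np.stack([(u-c['cx'])/f*dm,(v-c['cy'])/f*dm,dm],-1)-c['t']; return P@c['R']
def lid(p):
    h=cv2.cvtColor(p,cv2.COLOR_BGR2HSV); return (h[...,0]>9)&(h[...,0]<24)&(h[...,1]>90)&(h[...,2]>105)
E
cat > m.py <<'E'
from h import *
np.set_printoptions(precision=4,suppress=True)
T=cv2.imread('pics/top0.png');S=cv2.imread('pics/scene0.png');dt=np.load('top0.npy');ds=np.load('scene0.npy')
W=xyz('top',dt); WS=xyz('scene',ds)
hs=lambda p:cv2.cvtColor(p,cv2.COLOR_BGR2HSV)
for u,v in [(375,155),(423,158),(410,201),(462,243),(293,138),(270,215)]: print('px',u,v,hs(T)[v,u],W[v,u])
mt=lid(T)&(W[...,2]>.055)&(W[...,2]<.085)&(dt>0); ms=lid(S)&(WS[...,2]>.055)&(WS[...,2]<.085)&(ds>0)
bt,bs=blobs(mt,60),blobs(ms,60)
for c,s in bt:
    best=min((tri(ray('top',c),ray('scene',k[0]))+(k[0],) for k in bs),key=lambda r:np.hypot(*(r[0]-plane('top',c,.066))[:2])+r[1]) if bs else None
    print('lid',c,s[2:],plane('top',c,.066),best)
for u,v in [(458,207),(419,245),(340,158),(376,268),(427,292)]: print('other',u,v,dep('top',(u,v),dt))
# tray
m=(W[...,2]>-.02)&(W[...,2]<.03); roi=np.zeros_like(m); roi[178:252,243:335]=1
hv=hs(T)[...,2]; print('vals',hv[215,235:265],hv[215,322:368]); print('valsv',hv[180:190,290],hv[238:250,290])
e=cv2.resize(T[170:260,205:375],None,fx=4.5,fy=4.5,interpolation=2); cv2.imwrite('pics/tray.png',e)
e=cv2.resize(T[90:280,90:330],None,fx=3.1,fy=3.1,interpolation=2); cv2.imwrite('pics/seal.png',e)
E
python3 m.py
```

```text
px 375 155 [ 18 143 125] [ 0.6708 -0.1399  0.0652]
px 423 158 [ 18 129 130] [ 0.6652 -0.2694  0.0692]
px 410 201 [ 18 140 124] [ 0.5482 -0.2354  0.0691]
px 462 243 [ 17 140 126] [ 0.4385 -0.378   0.0658]
px 293 138 [12 55 23] [0.7128 0.083  0.0572]
px 270 215 [  8   8 135] [0.503  0.1449 0.0014]
lid [280.2688  90.0725] [ 36  35 703] [0.841  0.1202 0.066 ] (array([0.8438, 0.1203, 0.0583]), np.float64(0.001284290248469765), array([262.2439, 297.4445]))
lid [376.2    153.5841] [ 20  20 315] [ 0.6746 -0.1429  0.066 ] (array([ 0.6756, -0.144 ,  0.0599]), np.float64(0.0002120401259016372), array([237.5979, 199.465 ]))
lid [424.9016 156.3175] [ 20  20 315] [ 0.6704 -0.2754  0.066 ] (array([ 0.6715, -0.2772,  0.0602]), np.float64(0.0005746355225312577), array([206.3893, 176.7377]))
lid [412.1599 200.6583] [ 21  20 319] [ 0.5494 -0.242   0.066 ] (array([ 0.5501, -0.2442,  0.0593]), np.float64(0.0012903961625681444), array([246.2441, 161.3099]))
lid [465.6542 243.8318] [ 20  21 321] [ 0.4364 -0.3879  0.066 ] (array([ 0.4367, -0.3914,  0.0587]), np.float64(0.0020553310755434587), array([240.6604, 125.6792]))
other 458 207 [ 0.5339 -0.3547  0.0996]
other 419 245 [ 0.4324 -0.2548  0.0924]
other 340 158 [ 0.6601 -0.0452  0.0661]
other 376 268 [ 0.3676 -0.1467  0.0675]
other 427 292 [ 0.3063 -0.2845  0.0659]
vals [104 105 103 104 104 105 106 101 105 104 104 104 102 104 112 116  93 115
 131 134 135 132 133 135 136 134 134 135 133 133] [133 136 134 132 133 130 121 127 120 112 107 106 106 108 107 104 106 110
 105 105 110 106 108 110 108 109 110 104 101 100 102 102  99 103  79  44
  50  52  49  51  91 102 104 107 103 104]
valsv [108 107 106 109 108 112 118 117 132 133] [132 132 133 135 131 126 117 124 105 106 106 103]
```

```bash
sleep 0
```

```text
(no output)
```

View pics/tray.png

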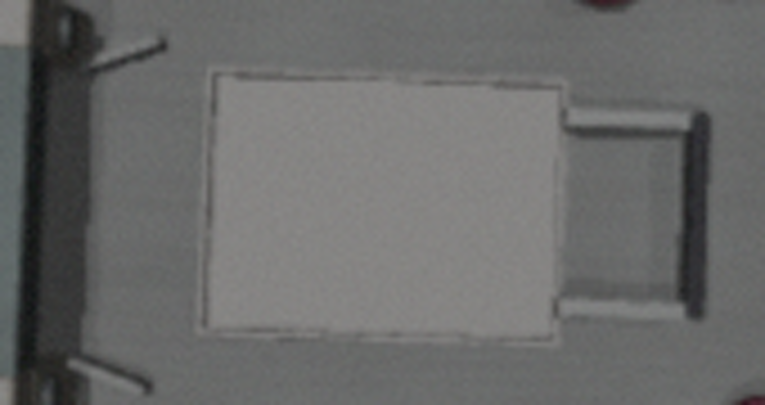

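View pics/seal.png

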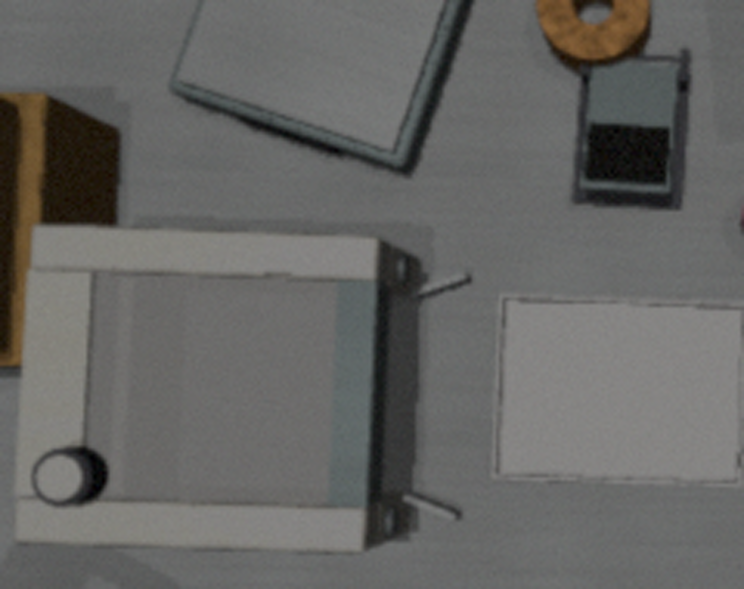

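```bash
cat > m2.py <<'E'
from h import *
np.set_printoptions(precision=4,suppress=True)
dt=np.load('top0.npy')
t=lambda x,y:((x+.5)/4.5-.5+205,(y+.5)/4.5-.5+170)
s=lambda x,y:((x+.5)/3.1-.5+90,(y+.5)/3.1-.5+90)
def P(l,uv,z): print(l,np.round(uv,1),plane('top',uv,z),dep('top',uv,dt)[2])
q=[plane('top',t(*k),.018) for k in [(208,67),(567,80),(557,344),(200,333)]]
print('tray',*q,'c',sum(q)/4,'L',np.linalg.norm(q[0]-q[1]),'W',np.linalg.norm(q[0]-q[3]))
P('bar',t(697,215),.06);P('bar end',t(699,114),.06);P('bar end',t(695,317),.06)
for k in [(35,226),(380,238),(365,550),(17,541)]: P('seal',s(*k),.168)
for k in [(468,277),(418,296),(458,516),(404,497)]: P('guide',s(*k),.03)
P('pad',s(627,154),.061)
for k in [(590,125),(668,125),(666,182),(586,182)]: P('padc',s(*k),.061)
for k in [(575,205),(682,207)]: P('base',s(*k),.0)
S=cv2.imread('pics/scene0.png')
cv2.imwrite('pics/sc2.png',cv2.resize(S[150:330,230:450],None,fx=3.3,fy=3.3,interpolation=2))
E
python3 m2.py
```

```text
tray [0.5867 0.1989 0.018 ] [ 0.5837 -0.0238  0.018 ] [ 0.4201 -0.0209  0.018 ] [0.4225 0.199  0.018 ] c [0.5033 0.0883 0.018 ] L 0.2227164980960324 W 0.16415885664521312
bar [359.5 217.4] [ 0.5014 -0.1013  0.06  ] 0.06070947091627632
bar end [359.9 194.9] [ 0.562  -0.1015  0.06  ] 0.05810775293871484
bar end [359.1 240.1] [ 0.4405 -0.1011  0.06  ] 0.060073283878259165
seal [101.  162.6] [0.6198 0.5401 0.168 ] 0.16915406090410956
seal [212.2 166.4] [0.6169 0.2724 0.168 ] 0.002767766353169776
seal [207.4 267.1] [0.3738 0.2759 0.168 ] 0.16569622432158693
seal [ 95.1 264.2] [0.3757 0.5426 0.168 ] 0.16672580962965133
guide [240.6 179. ] [0.6003 0.2257 0.03  ] 0.0020713595134813634
guide [224.5 185.1] [0.5823 0.2694 0.03  ] 0.026609003853972357
guide [237.4 256.1] [0.3886 0.2281 0.03  ] 0.013654398727750428
guide [220. 250.] [0.4043 0.276  0.03  ] 0.031453163040479515
pad [291.9 139.3] [0.7084 0.0856 0.061 ] 0.06101427157236672
padc [280. 130.] [0.7331 0.1185 0.061 ] 0.053704278058275046
padc [305.1 130. ] [0.7349 0.0505 0.061 ] 0.048844849666884294
padc [304.5 148.4] [0.6847 0.0511 0.061 ] 0.06649651292476921
padc [278.7 148.4] [0.6829 0.1207 0.061 ] 0.06725160304744415
base [275.1 155.8] [0.6715 0.1349 0.    ] 0.004039585992763328
base [309.7 156.4] [0.6721 0.0368 0.    ] 0.0037311054000819244
```

```bash
sleep 0
```

```text
(no output)
```

View pics/sc2.png

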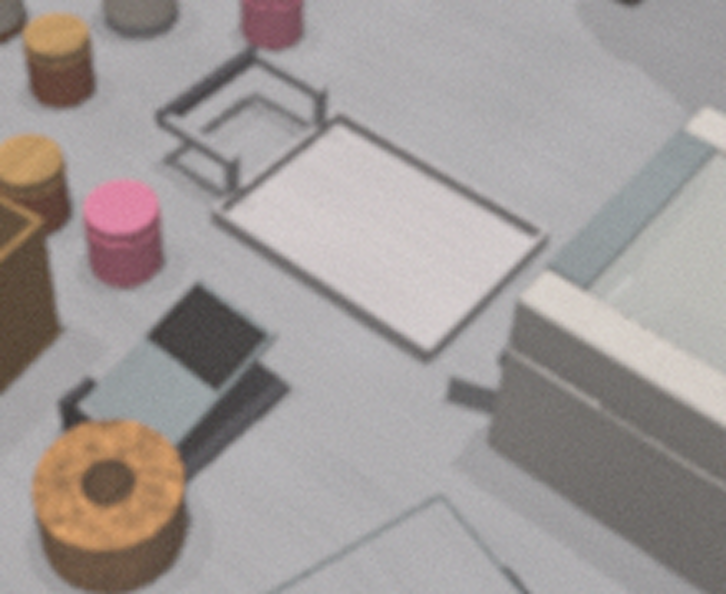

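The tray measures 223 x 164, its bar centre is 0.19 behind the tray centre, and the pad height is 61, so the map agrees with the stated sizes. I'll start toward jar A, with a yaw of +19.4°.

```bash
H="python3 -m handwheel"
$H '[0.136,-0.2355,0,0,0,0.072,0.136,-0.2355,0,0,0,0.072,0.136,-0.2355,0,0,0,0.0715,0.136,-0.2355,0,0,0,0,0.136,-0.2355,0,0,0,0]' 0.88 40
$H '[0.136,-0.2355,0,0,0,0,0.136,-0.2355,0,0,0,0,0.136,-0.2355,0,0,0,0,0.136,-0.2355,0,0,0,0,0.136,-0.2355,0,0,0,0]'
$H '[0.136,-0.2355,0,0,0,0,0.136,-0.2355,0,0,0,0,0.136,-0.2355,0,0,0,0,0.136,-0.2355,0,0,0,0,0.136,-0.2355,0,0,0,0]'
$H '[0.136,-0.2355,0,0,0,0,0.136,-0.2355,0,0,0,0,0.136,-0.2355,0,0,0,0,0.136,-0.2355,0,0,0,0,0.136,-0.2355,0,0,0,0]'
$H '[0.136,-0.2355,0,0,0,0,0.136,-0.2355,0,0,0,0,0,0,0,0,0,0,0,0,0,0,0,0]'
cat > look.py <<'E'
# wrist look: lids seen from wrist cast onto lid-top plane z given; also remaining offset to target
from h import *; import sys
np.set_printoptions(precision=4,suppress=True)
name=sys.argv[1]; z=float(sys.argv[2])
s=ctrl.get_state(); C=cam(name); p,d=imaging.read_camera(name)
cv2.imwrite(f'pics/{name}_{s["time"]:.1f}.png',p)
y=2*(s['tcp_rot'][0]*s['tcp_rot'][1]-s['tcp_rot'][2]*s['tcp_rot'][3]),1-2*(s['tcp_rot'][0]**2+s['tcp_rot'][2]**2)
print('t',s['time'],'tcp',s['eef_pos'],'yaw',np.degrees(np.arctan2(y[1],y[0])),'tilt',np.round(s['tcp_rot'],4))
for c,st in blobs(lid(p),60,40000):
    (u0,v0,w,h)=st[:4]
    try: dp=dep(name,c,d,C)
    except Exception: dp=None
    print('lid px',c,(u0,v0,w,h,st[4]),plane(name,c,z,C),'dep',dp)
E
python3 look.py wrist .066
```

```text
time: 0.52
eef_pos: [0.3265, 0.4582, 0.2496]
tcp_rot: [-0.0, 1.0, -0.0, -0.0]
contact_force: [1.1, 0.0, 0.3]
opening: 0.879
finger_force: 0.0
time: 0.93
eef_pos: [0.4285, 0.2815, 0.25]
tcp_rot: [0.0, 1.0, -0.0, -0.0]
contact_force: [0.4, 0.7, -0.1]
opening: 0.881
finger_force: 0.0
time: 1.35
eef_pos: [0.5306, 0.1048, 0.2499]
tcp_rot: [0.0, 1.0, 0.0, -0.0]
contact_force: [1.4, 0.6, -0.6]
opening: 0.878
finger_force: 0.0
time: 1.77
eef_pos: [0.6327, -0.0718, 0.2496]
tcp_rot: [0.0, 1.0, 0.0, -0.001]
contact_force: [0.4, 0.3, -0.7]
opening: 0.877
finger_force: 0.0
time: 2.1
eef_pos: [0.6731, -0.1425, 0.2486]
tcp_rot: [0.002, 1.0, 0.001, -0.001]
contact_force: [-1.1, 1.3, -1.0]
opening: 0.881
finger_force: 0.0
t 2.1 tcp [ 0.6731 -0.1425  0.2486] yaw 89.79955528421318 tilt [ 0.0017  1.      0.0005 -0.0011]
lid px [206.011   34.5212] (np.int32(172), np.int32(0), np.int32(68), np.int32(74), np.int32(3918)) [ 0.5488 -0.2389  0.066 ] dep [ 0.5488 -0.2391  0.0655]
lid px [233.6771  61.4167] (np.int32(217), np.int32(45), np.int32(28), np.int32(29), np.int32(96)) [ 0.5701 -0.2172  0.066 ] dep [ 0.5693 -0.2189  0.0592]
lid px [183.1126 173.1522] (np.int32(153), np.int32(143), np.int32(61), np.int32(60), np.int32(2806)) [ 0.6681 -0.2726  0.066 ] dep [ 0.6681 -0.2725  0.0662]
lid px [312.5152 193.6887] (np.int32(296), np.int32(163), np.int32(42), np.int32(44), np.int32(363)) [ 0.6888 -0.1506  0.066 ] dep [ 0.6889 -0.1506  0.0656]
lid px [574.6372 305.647 ] (np.int32(528), np.int32(284), np.int32(77), np.int32(58), np.int32(2136)) [0.8139 0.1277 0.066 ] dep [0.8182 0.1331 0.0599]
lid px [324.0418 312.0422] (np.int32(231), np.int32(288), np.int32(175), np.int32(65), np.int32(2131)) [ 0.8207 -0.1397  0.066 ] dep [ 0.7892 -0.14    0.1102]
lid px [151.5323 385.9839] (np.int32(146), np.int32(373), np.int32(12), np.int32(27), np.int32(124)) [ 0.9187 -0.3392  0.066 ] dep [ 0.8534 -0.2984  0.1293]
```

```bash
ls pics
```

```text
sc2.png
scene0.png
seal.png
top0.png
tray.png
wrist_2.1.png
```

View pics/wrist_2.1.png

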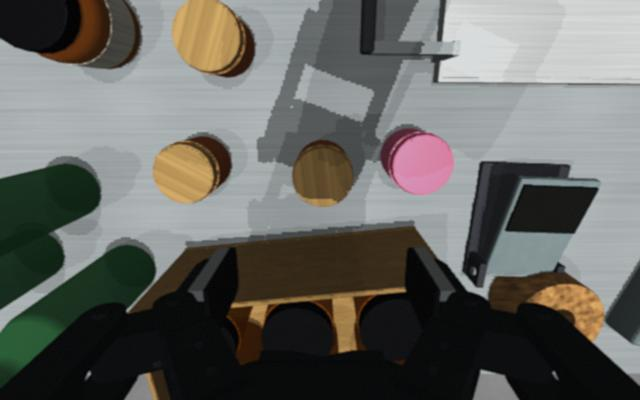

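A's lid is at about (322,174), in the arm's shadow. B is at (185,172) and C at (208,36); the crate front wall is near row 235 and the pink jar at (420,160).

```bash
cat >> h.py <<'E'
def lids(name,z=.066,tol=.005):
    s=ctrl.get_state(); C=cam(name); p,d=imaging.read_camera(name); c,f=C
    v,u=np.mgrid[:400,:640]; W=(np.stack([(u-c['cx'])/f*d,(v-c['cy'])/f*d,d],-1)-c['t'])@c['R']
    h=cv2.cvtColor(p,cv2.COLOR_BGR2HSV); m=(h[...,0]>9)&(h[...,0]<26)&(h[...,1]>70)&(h[...,2]>40)&(d>0)&(abs(W[...,2]-z)<tol)
    m=cv2.morphologyEx(m.astype(np.uint8),cv2.MORPH_OPEN,np.ones((3,3)))
    r=[]
    for k,st in blobs(m,100,40000):
        u0,v0,w,hh,_=st; (cc,rad)=cv2.minEnclosingCircle(np.argwhere(m[v0:v0+hh,u0:u0+w])[:,::-1].astype(np.float32)+[[u0,v0]] if 0 else (np.argwhere(m[v0:v0+hh,u0:u0+w])[:,::-1]+np.array([u0,v0])).astype(np.float32))
        r.append((np.round(k),plane(name,k,z,C),round(2*rad*d[int(k[1]),int(k[0])]/f,4),round(float(np.median(W[...,2][v0:v0+hh,u0:u0+w][m[v0:v0+hh,u0:u0+w]>0])),4)))
    return s,p,d,W,r
E
cat > look.py <<'E'
from h import *; import sys
np.set_printoptions(precision=4,suppress=True)
s,p,d,W,r=lids(sys.argv[1],float(sys.argv[2])); cv2.imwrite(f'pics/{sys.argv[1]}_{s["time"]:.1f}.png',p); np.save('last.npy',W)
print('t',s['time'],'tcp',s['eef_pos'])
for k in r: print('lid px',k[0],k[1],'dia',k[2],'z',k[3])
E
python3 look.py wrist .066; python3 look.py top .066
python3 - <<'E'
import numpy as np
from h import *
W=xyz('top',np.load('top0.npy')); print(W[60:150:4,375].round(3).tolist())
E
```

```text
t 2.15 tcp [ 0.6727 -0.141   0.249 ]
lid px [91. 34.] [ 0.5481 -0.3347  0.066 ] dia 0.0583 z 0.0667
lid px [205.  35.] [ 0.549  -0.2385  0.066 ] dia 0.0652 z 0.0657
lid px [182. 173.] [ 0.6677 -0.2719  0.066 ] dia 0.0607 z 0.0657
lid px [321. 177.] [ 0.6719 -0.1408  0.066 ] dia 0.0576 z 0.0657
lid px [342. 258.] [ 0.7564 -0.1198  0.066 ] dia 0.1313 z 0.0659
lid px [257. 266.] [ 0.7652 -0.2071  0.066 ] dia 0.0388 z 0.066
lid px [175. 273.] [ 0.7737 -0.2923  0.066 ] dia 0.0275 z 0.0662
t 2.2 tcp [ 0.6725 -0.1399  0.2494]
lid px [464. 244.] [ 0.4357 -0.3844  0.066 ] dia 0.0583 z 0.0676
[[0.911, -0.128, 0.121], [0.901, -0.128, 0.119], [0.89, -0.128, 0.12], [0.882, -0.129, 0.112], [0.875, -0.131, 0.102], [0.872, -0.135, 0.078], [0.871, -0.14, 0.048], [0.869, -0.144, 0.018], [0.862, -0.147, 0.003], [0.848, -0.146, 0.012], [0.808, -0.131, 0.11], [0.8, -0.132, 0.102], [0.794, -0.135, 0.084], [0.789, -0.139, 0.061], [0.761, -0.128, 0.132], [0.757, -0.133, 0.104], [0.758, -0.14, 0.053], [0.758, -0.148, 0.005], [0.747, -0.148, 0.003], [0.735, -0.148, 0.005], [0.724, -0.149, -0.0], [0.7, -0.139, 0.07], [0.69, -0.14, 0.065]]
```

```bash
H="python3 -m handwheel"
$H '[0,0,-0.26,0,0,0,0,0,-0.26,0,0,0,0,0,-0.26,0,0,0,0,0,-0.26,0,0,0,0,0,-0.26,0,0,0]'
$H '[0,0,-0.03,0,0,0,0,0,0,0,0,0]'
$H '[0,0,0,0,0,0,0,0,0,0,0,0,0,0,0,0,0,0,0,0,0,0,0,0,0,0,0,0,0,0]' 0 40
$H '[0,0,0,0,0,0,0,0,0.2,0,0,0,0,0,0.22,0,0,0,0,0,0.22,0,0,0,0,0,0.22,0,0,0]'
python3 look.py top .066
```

```text
time: 2.67
eef_pos: [0.6727, -0.1385, 0.0546]
tcp_rot: [-0.001, 1.0, -0.0, 0.001]
contact_force: [0.4, -0.3, -1.1]
opening: 0.879
finger_force: 0.0
time: 2.83
eef_pos: [0.6704, -0.1381, 0.0477]
tcp_rot: [-0.001, 1.0, 0.001, -0.004]
contact_force: [-0.9, 0.5, -0.1]
opening: 0.877
finger_force: 0.0
time: 3.25
eef_pos: [0.6754, -0.1411, 0.0547]
tcp_rot: [0.0, 1.0, -0.001, 0.003]
contact_force: [-0.0, 1.5, 6.0]
opening: 0.681
finger_force: 43.9
time: 3.67
eef_pos: [0.6726, -0.1405, 0.1812]
tcp_rot: [0.0, 1.0, 0.0, -0.0]
contact_force: [1.3, 0.0, -1.2]
opening: 0.681
finger_force: 43.8
t 3.6667 tcp [ 0.6726 -0.1405  0.1812]
lid px [415. 204.] [ 0.5418 -0.2507  0.066 ] dia 0.0463 z 0.0677
lid px [465. 240.] [ 0.446 -0.386  0.066] dia 0.0589 z 0.0674
```

```bash
H="python3 -m handwheel"
$H '[-0.11,0.236,0,0,0,0,-0.11,0.236,0,0,0,0,-0.11,0.236,0,0,0,0,-0.11,0.236,0,0,0,0,-0.11,0.236,0,0,0,0]'
$H '[-0.11,0.236,0,0,0,0,-0.11,0.236,0,0,0,0,-0.11,0.236,0,0,0,0,0,0,0,0,0,0]'
$H '[0,0,-0.22,0,0,0,0,0,-0.22,0,0,0,0,0,-0.22,0,0,0,0,0,-0.1,0,0,0,0,0,0,0,0,0]'
$H '[0,0,-0.02,0,0,0,0,0,-0.02,0,0,0,0,0,0,0,0,0]'
python3 look.py top .066
```

```text
time: 4.13
eef_pos: [0.5894, 0.0377, 0.1797]
tcp_rot: [0.001, 1.0, -0.0, 0.0]
contact_force: [0.1, 0.7, -0.9]
opening: 0.682
finger_force: 43.8
time: 4.47
eef_pos: [0.5376, 0.1478, 0.1794]
tcp_rot: [-0.003, 1.0, 0.001, -0.001]
contact_force: [0.4, 0.1, -1.0]
opening: 0.682
finger_force: 43.9
time: 4.88
eef_pos: [0.5374, 0.1419, 0.0609]
tcp_rot: [0.0, 1.0, -0.0, -0.005]
contact_force: [-1.7, -0.2, -1.6]
opening: 0.683
finger_force: 43.9
time: 5.13
eef_pos: [0.5424, 0.1425, 0.0612]
tcp_rot: [0.0, 1.0, 0.0, 0.001]
contact_force: [-0.3, 0.2, -1.1]
opening: 0.681
finger_force: 43.9
t 5.1333 tcp [0.5424 0.1425 0.0612]
lid px [424. 157.] [ 0.6678 -0.2732  0.066 ] dia 0.0585 z 0.0675
lid px [411. 201.] [ 0.5491 -0.2395  0.066 ] dia 0.0587 z 0.0673
lid px [464. 244.] [ 0.4351 -0.384   0.066 ] dia 0.0585 z 0.0675
```

```bash
H="python3 -m handwheel"
$H '[0,0,-0.02,0,0,0,0,0,0,0,0,0]'
$H '[0,0,-0.02,0,0,0,0,0,0,0,0,0]'
```

```text
time: 5.35
eef_pos: [0.5429, 0.1428, 0.0587]
tcp_rot: [0.0, 1.0, 0.0, 0.002]
contact_force: [0.1, 0.0, 2.4]
opening: 0.684
finger_force: 44.1
time: 5.52
eef_pos: [0.5431, 0.1428, 0.0586]
tcp_rot: [-0.0, 1.0, -0.0, 0.001]
contact_force: [-7.1, -1.5, 19.4]
opening: 0.685
finger_force: 45.8
```

```bash
H="python3 -m handwheel"
$H '[0,0,0.02,0,0,0,0,0,0,0,0,0]'
$H '[0,0,0,0,0,0,0,0,0,0,0,0,0,0,0,0,0,0]' 0.86
$H '[0,0,0.2,0,0,0,0,0,0.22,0,0,0,0,0,0.22,0,0,0,0,0,0.21,0,0,0]'
$H '[0.0775,-0.251,0,0,0,0,0.0775,-0.251,0,0,0,0,0.0775,-0.251,0,0,0,0,0.0775,-0.251,0,0,0,0,0.0775,-0.251,0,0,0,0]' 0.95
$H '[0.0775,-0.251,0,0,0,0,0.0775,-0.251,0,0,0,0,0.0775,-0.251,0,0,0,0,0.0775,-0.251,0,0,0,0,0.0775,-0.251,0,0,0,0]'
$H '[0.0775,-0.251,0,0,0,0,0,0,0,0,0,0]'
python3 look.py wrist .066;python3 look.py top .066; python3 look.py top .070
```

```text
time: 5.68
eef_pos: [0.5424, 0.1429, 0.0587]
tcp_rot: [0.0, 1.0, 0.0, 0.002]
contact_force: [-1.5, 0.2, 8.6]
opening: 0.684
finger_force: 44.8
time: 5.93
eef_pos: [0.5407, 0.1426, 0.0563]
tcp_rot: [0.0, 1.0, -0.0, -0.0]
contact_force: [0.2, -0.3, -0.5]
opening: 0.862
finger_force: 0.0
time: 6.27
eef_pos: [0.5406, 0.1426, 0.185]
tcp_rot: [0.0, 1.0, -0.0, -0.001]
contact_force: [1.4, -0.1, 0.3]
opening: 0.859
finger_force: 0.0
time: 6.68
eef_pos: [0.5992, -0.0472, 0.1838]
tcp_rot: [-0.0, 1.0, 0.0, -0.0]
contact_force: [0.5, 0.2, 0.1]
opening: 0.945
finger_force: 0.0
time: 7.1
eef_pos: [0.6573, -0.2357, 0.1833]
tcp_rot: [0.0, 1.0, 0.0, -0.001]
contact_force: [0.4, 0.7, -0.3]
opening: 0.95
finger_force: 0.0
time: 7.27
eef_pos: [0.6692, -0.2787, 0.1829]
tcp_rot: [0.003, 1.0, -0.001, 0.0]
contact_force: [-0.8, 0.7, -0.1]
opening: 0.951
finger_force: 0.0
t 7.2667 tcp [ 0.6692 -0.2787  0.1829]
lid px [225.  35.] [ 0.5572 -0.3417  0.066 ] dia 0.0561 z 0.0673
lid px [378.  30.] [ 0.5548 -0.2404  0.066 ] dia 0.0612 z 0.0656
lid px [328. 194.] [ 0.6672 -0.2737  0.066 ] dia 0.0571 z 0.0657
lid px [559. 293.] [ 0.7528 -0.0833  0.066 ] dia 0.1078 z 0.0661
lid px [353. 311.] [ 0.7698 -0.2527  0.066 ] dia 0.1103 z 0.066
t 7.3167 tcp [ 0.6687 -0.2753  0.1827]
lid px [419. 158.] [ 0.6644 -0.2592  0.066 ] dia 0.042 z 0.0675
lid px [406. 198.] [ 0.5552 -0.2253  0.066 ] dia 0.0485 z 0.0676
lid px [469. 246.] [ 0.4321 -0.397   0.066 ] dia 0.053 z 0.0677
t 7.3667 tcp [ 0.6685 -0.2729  0.1827]
lid px [269. 200.] [0.5422 0.1414 0.07  ] dia 0.0576 z 0.0714
lid px [469. 244.] [ 0.4364 -0.3964  0.07  ] dia 0.0549 z 0.0677
```

```bash
H="python3 -m handwheel"
$H '[0,0,-0.22,0,0,0,0,0,-0.22,0,0,0,0,0,-0.22,0,0,0,0,0,-0.22,0,0,0,0,0,0,0,0,0]' 0.95
$H '[0,0,0,0,0,0,0,0,0,0,0,0,0,0,0,0,0,0,0,0,0,0,0,0,0,0,0,0,0,0]' 0 40
$H '[0,0,0,0,0,0,0,0,0.2,0,0,0,0,0,0.22,0,0,0,0,0,0.22,0,0,0,0,0,0.22,0,0,0]'
$H '[-0.1125,0.2303,0,0,0,0,-0.1125,0.2303,0,0,0,0,-0.1125,0.2303,0,0,0,0,-0.1125,0.2303,0,0,0,0,-0.1125,0.2303,0,0,0,0]'
$H '[-0.1125,0.2303,0,0,0,0,-0.1125,0.2303,0,0,0,0,-0.1125,0.2303,0,0,0,0,-0.1125,0.2303,0,0,0,0,-0.1125,0.2303,0,0,0,0]'
$H '[-0.1125,0.2303,0,0,0,0,-0.1125,0.2303,0,0,0,0,0,0,0,0,0,0]'
$H '[0,0,-0.22,0,0,0,0,0,-0.22,0,0,0,0,0,-0.22,0,0,0,0,0,-0.1,0,0,0,0,0,0,0,0,0]'
$H '[0,0,-0.02,0,0,0,0,0,-0.02,0,0,0,0,0,0,0,0,0]'
$H '[0,0,-0.02,0,0,0,0,0,0,0,0,0]'
```

```text
time: 7.83
eef_pos: [0.6637, -0.2664, 0.0431]
tcp_rot: [-0.001, 1.0, 0.004, -0.007]
contact_force: [-1.1, -0.3, -2.0]
opening: 0.95
finger_force: 0.0
time: 8.25
eef_pos: [0.67, -0.2719, 0.0548]
tcp_rot: [0.0, 1.0, -0.001, 0.002]
contact_force: [0.7, 0.0, -0.7]
opening: 0.686
finger_force: 44.9
time: 8.67
eef_pos: [0.6686, -0.2714, 0.1827]
tcp_rot: [0.0, 1.0, 0.0, -0.0]
contact_force: [1.1, -0.0, -1.4]
opening: 0.684
finger_force: 45.0
time: 9.08
eef_pos: [0.5835, -0.0974, 0.1817]
tcp_rot: [0.0, 1.0, -0.0, 0.0]
contact_force: [0.4, 1.0, -2.1]
opening: 0.688
finger_force: 45.1
time: 9.5
eef_pos: [0.4991, 0.0753, 0.1818]
tcp_rot: [0.0, 1.0, 0.0, 0.001]
contact_force: [0.7, -0.1, -2.0]
opening: 0.684
finger_force: 49.9
time: 9.75
eef_pos: [0.4631, 0.1476, 0.1813]
tcp_rot: [-0.003, 1.0, 0.001, -0.001]
contact_force: [0.4, -1.0, -1.2]
opening: 0.684
finger_force: 47.2
time: 10.17
eef_pos: [0.4631, 0.1424, 0.0634]
tcp_rot: [0.0, 1.0, -0.0, -0.004]
contact_force: [-1.3, 0.3, -1.2]
opening: 0.68
finger_force: 47.2
time: 10.42
eef_pos: [0.4678, 0.143, 0.0627]
tcp_rot: [0.0, 1.0, 0.0, 0.001]
contact_force: [-0.2, -1.1, -1.1]
opening: 0.681
finger_force: 47.2
time: 10.58
eef_pos: [0.4671, 0.1431, 0.0591]
tcp_rot: [0.0, 1.0, 0.0, 0.001]
contact_force: [-0.9, -1.4, -1.7]
opening: 0.683
finger_force: 47.2
```

```bash
H="python3 -m handwheel"
$H '[0,0,-0.012,0,0,0,0,0,0,0,0,0]'
$H '[0,0,0,0,0,0,0,0,0,0,0,0,0,0,0,0,0,0]' 0.86
$H '[0,0,0.2,0,0,0,0,0,0.22,0,0,0,0,0,0.22,0,0,0,0,0,0.21,0,0,0]'
$H '[0.0553,-0.2543,0,0,0,0,0.0553,-0.2543,0,0,0,0,0.0553,-0.2543,0,0,0,0,0.0553,-0.2543,0,0,0,0,0.0553,-0.2543,0,0,0,0]' 0.9
$H '[0.0553,-0.2543,0,0,0,0,0.0553,-0.2543,0,0,0,0,0.0553,-0.2543,0,0,0,0,0.0553,-0.2543,0,0,0,0,0.0553,-0.2543,0,0,0,0]'
$H '[0,0,0,0,0,0,0,0,0,0,0,0,0,0,0,0,0,0]'
python3 look.py wrist .066; python3 look.py top .070
```

```text
time: 10.75
eef_pos: [0.4676, 0.1431, 0.0585]
tcp_rot: [-0.0, 1.0, -0.0, 0.001]
contact_force: [-2.3, -1.3, 8.0]
opening: 0.683
finger_force: 47.5
time: 11.0
eef_pos: [0.4667, 0.1431, 0.0568]
tcp_rot: [0.0, 1.0, 0.0, 0.0]
contact_force: [-0.9, 0.1, 0.1]
opening: 0.86
finger_force: 0.0
time: 11.33
eef_pos: [0.4662, 0.1431, 0.1853]
tcp_rot: [0.0, 1.0, -0.0, -0.0]
contact_force: [0.4, 0.4, 0.3]
opening: 0.861
finger_force: 0.0
time: 11.75
eef_pos: [0.508, -0.0493, 0.1842]
tcp_rot: [-0.0, 1.0, -0.0, 0.0]
contact_force: [0.6, -0.7, -0.5]
opening: 0.901
finger_force: 0.0
time: 12.17
eef_pos: [0.5494, -0.2403, 0.1837]
tcp_rot: [0.0, 1.0, 0.0, -0.0]
contact_force: [0.4, 0.3, -0.2]
opening: 0.899
finger_force: 0.0
time: 12.42
eef_pos: [0.549, -0.238, 0.1833]
tcp_rot: [0.0, 1.0, 0.001, -0.001]
contact_force: [-0.6, 0.8, -0.3]
opening: 0.899
finger_force: 0.0
t 12.4167 tcp [ 0.549  -0.238   0.1833]
lid px [101.  38.] [ 0.4385 -0.3837  0.066 ] dia 0.0679 z 0.0657
lid px [186. 157.] [ 0.5186 -0.3364  0.066 ] dia 0.0692 z 0.0673
lid px [318. 194.] [ 0.5467 -0.2398  0.066 ] dia 0.0573 z 0.0656
t 12.4667 tcp [ 0.549  -0.2373  0.1835]
lid px [269. 201.] [0.5405 0.1426 0.07  ] dia 0.0573 z 0.0718
lid px [269. 228.] [0.4683 0.1403 0.07  ] dia 0.0574 z 0.0714
```

```bash
H="python3 -m handwheel"
$H '[-0.01,-0.01,-0.22,0,0,0,0,0,-0.22,0,0,0,0,0,-0.22,0,0,0,0,0,-0.21,0,0,0,0,0,0,0,0,0]' 0.9
$H '[0,0,0,0,0,0,0,0,0,0,0,0,0,0,0,0,0,0,0,0,0,0,0,0,0,0,0,0,0,0]' 0 40
$H '[0,0,0,0,0,0,0,0,0.2,0,0,0,0,0,0.22,0,0,0,0,0,0.22,0,0,0,0,0,0.22,0,0,0]'
$H '[-0.0057,0.262,0,0,0,0,-0.0057,0.262,0,0,0,0,-0.0057,0.262,0,0,0,0,-0.0057,0.262,0,0,0,0,-0.0057,0.262,0,0,0,0]'
$H '[-0.0057,0.262,0,0,0,0,-0.0057,0.262,0,0,0,0,0,0,0,0,0,0,0,0,0,0,0,0]'
$H '[0,0,-0.22,0,0,0,0,0,-0.22,0,0,0,0,0,-0.22,0,0,0,0,0,-0.12,0,0,0,0,0,0,0,0,0]'
$H '[0,0,-0.02,0,0,0,0,0,-0.02,0,0,0,0,0,0,0,0,0]'
```

```text
time: 12.93
eef_pos: [0.5433, -0.2353, 0.0464]
tcp_rot: [-0.001, 1.0, 0.004, -0.006]
contact_force: [-1.2, 1.3, -1.1]
opening: 0.901
finger_force: 0.0
time: 13.35
eef_pos: [0.5489, -0.2404, 0.0554]
tcp_rot: [0.0, 1.0, -0.001, 0.001]
contact_force: [0.4, 0.7, -1.6]
opening: 0.683
finger_force: 44.4
time: 13.77
eef_pos: [0.5476, -0.2398, 0.184]
tcp_rot: [0.0, 1.0, 0.0, -0.0]
contact_force: [-0.1, -1.1, -1.1]
opening: 0.684
finger_force: 44.4
time: 14.18
eef_pos: [0.5432, -0.0418, 0.1831]
tcp_rot: [0.001, 1.0, -0.0, 0.0]
contact_force: [0.2, 0.7, -1.3]
opening: 0.684
finger_force: 44.6
time: 14.52
eef_pos: [0.5416, 0.0371, 0.1828]
tcp_rot: [-0.002, 1.0, -0.0, 0.0]
contact_force: [0.6, -1.1, -1.4]
opening: 0.678
finger_force: 44.6
time: 14.93
eef_pos: [0.5382, 0.0341, 0.0606]
tcp_rot: [0.001, 1.0, 0.0, -0.005]
contact_force: [-0.9, 0.3, -2.8]
opening: 0.684
finger_force: 44.6
time: 15.18
eef_pos: [0.5433, 0.0345, 0.061]
tcp_rot: [0.001, 1.0, -0.0, 0.001]
contact_force: [0.7, 0.2, -1.4]
opening: 0.684
finger_force: 44.6
```

```bash
H="python3 -m handwheel"
$H '[0,0,-0.012,0,0,0,0,0,0,0,0,0]'
$H '[0,0,-0.01,0,0,0,0,0,0,0,0,0]'
$H '[0,0,0,0,0,0,0,0,0,0,0,0,0,0,0,0,0,0]' 0.86
$H '[0,0,0.2,0,0,0,0,0,0.22,0,0,0,0,0,0.22,0,0,0,0,0,0.21,0,0,0]'
$H '[-0.0633,-0.2533,0,0,0,0,-0.0633,-0.2533,0,0,0,0,-0.0633,-0.2533,0,0,0,0,-0.0633,-0.2533,0,0,0,0,-0.0633,-0.2533,0,0,0,0]' 0.9
$H '[-0.0633,-0.2533,0,0,0,0,-0.0633,-0.2533,0,0,0,0,-0.0633,-0.2533,0,0,0,0,-0.0633,-0.2533,0,0,0,0,-0.0633,-0.2533,0,0,0,0]'
$H '[-0.0633,-0.2533,0,0,0,0,0,0,0,0,0,0,0,0,0,0,0,0,0,0,0,0,0,0]'
python3 look.py wrist .066; python3 look.py top .070
```

```text
time: 15.35
eef_pos: [0.5428, 0.035, 0.0589]
tcp_rot: [0.0, 1.0, -0.0, 0.001]
contact_force: [0.2, -1.1, -1.0]
opening: 0.683
finger_force: 44.6
time: 15.52
eef_pos: [0.543, 0.035, 0.0586]
tcp_rot: [-0.0, 1.0, -0.0, 0.001]
contact_force: [-4.1, -1.3, 7.8]
opening: 0.682
finger_force: 45.3
time: 15.77
eef_pos: [0.5423, 0.0353, 0.0566]
tcp_rot: [0.0, 1.0, -0.0, 0.001]
contact_force: [1.2, -1.0, -0.4]
opening: 0.861
finger_force: 0.0
time: 16.1
eef_pos: [0.5417, 0.0353, 0.1851]
tcp_rot: [0.0, 1.0, 0.0, -0.0]
contact_force: [0.5, -0.7, 0.9]
opening: 0.863
finger_force: 0.0
time: 16.52
eef_pos: [0.4938, -0.1561, 0.1839]
tcp_rot: [-0.0, 1.0, -0.0, 0.0]
contact_force: [1.2, -0.5, 0.8]
opening: 0.902
finger_force: 0.0
time: 16.93
eef_pos: [0.4462, -0.3465, 0.1837]
tcp_rot: [0.0, 1.0, -0.0, 0.0]
contact_force: [0.4, 0.9, -1.2]
opening: 0.896
finger_force: 0.0
time: 17.27
eef_pos: [0.4373, -0.3823, 0.1832]
tcp_rot: [0.0, 1.0, 0.001, -0.0]
contact_force: [1.0, 1.0, 0.7]
opening: 0.9
finger_force: 0.0
t 17.2667 tcp [ 0.4373 -0.3823  0.1832]
lid px [285. 210.] [ 0.4476 -0.41    0.066 ] dia 0.0576 z 0.0657
lid px [339. 274.] [ 0.5026 -0.3673  0.066 ] dia 0.0662 z 0.0671
t 17.3167 tcp [ 0.4376 -0.3817  0.1833]
lid px [269. 201.] [0.5408 0.1408 0.07  ] dia 0.0576 z 0.0718
lid px [309. 199.] [0.5464 0.0345 0.07  ] dia 0.0568 z 0.0716
lid px [269. 228.] [0.469  0.1397 0.07  ] dia 0.0574 z 0.0714
lid px [474. 235.] [ 0.4604 -0.4091  0.07  ] dia 0.0554 z 0.0682
```

```bash
H="python3 -m handwheel"
$H '[0.073,-0.187,0,0,0,0,0,0,0,0,0,0,0,0,0,0,0,0]' 0.9
python3 look.py wrist .066
$H '[0,0,-0.22,0,0,0,0,0,-0.22,0,0,0,0,0,-0.22,0,0,0,0,0,-0.205,0,0,0,0,0,0,0,0,0]' 0.9
$H '[0,0,0,0,0,0,0,0,0,0,0,0,0,0,0,0,0,0,0,0,0,0,0,0,0,0,0,0,0,0]' 0 40
$H '[0,0,0,0,0,0,0,0,0.2,0,0,0,0,0,0.22,0,0,0,0,0,0.22,0,0,0,0,0,0.22,0,0,0]'
```

```text
time: 17.62
eef_pos: [0.4492, -0.4101, 0.1836]
tcp_rot: [-0.001, 1.0, 0.0, -0.0]
contact_force: [0.5, 1.2, -0.4]
opening: 0.899
finger_force: 0.0
t 17.6167 tcp [ 0.4492 -0.4101  0.1836]
lid px [320. 194.] [ 0.4475 -0.4104  0.066 ] dia 0.0567 z 0.0657
lid px [365. 261.] [ 0.5037 -0.3747  0.066 ] dia 0.0643 z 0.0669
time: 18.08
eef_pos: [0.4452, -0.4052, 0.0469]
tcp_rot: [-0.0, 1.0, 0.006, -0.004]
contact_force: [-1.5, 1.7, -1.0]
opening: 0.897
finger_force: 0.0
time: 18.5
eef_pos: [0.4492, -0.4116, 0.0559]
tcp_rot: [0.0, 1.0, -0.001, 0.001]
contact_force: [-0.2, -0.4, -1.7]
opening: 0.681
finger_force: 44.4
time: 18.92
eef_pos: [0.4482, -0.4106, 0.1845]
tcp_rot: [0.0, 1.0, 0.0, -0.0]
contact_force: [0.0, -0.5, -1.9]
opening: 0.688
finger_force: 44.5
```

```bash
H="python3 -m handwheel"
$H '[0.0103,0.247,0,0,0,0,0.0103,0.247,0,0,0,0,0.0103,0.247,0,0,0,0,0.0103,0.247,0,0,0,0,0.0103,0.247,0,0,0,0]'
$H '[0.0103,0.247,0,0,0,0,0.0103,0.247,0,0,0,0,0.0103,0.247,0,0,0,0,0.0103,0.247,0,0,0,0,0.0103,0.247,0,0,0,0]'
$H '[0.0103,0.247,0,0,0,0,0.0103,0.247,0,0,0,0,0,0,0,0,0,0,0,0,0,0,0,0]'
$H '[0,0,-0.22,0,0,0,0,0,-0.22,0,0,0,0,0,-0.22,0,0,0,0,0,-0.12,0,0,0,0,0,0,0,0,0]'
$H '[0,0,-0.02,0,0,0,0,0,-0.02,0,0,0,0,0,0,0,0,0]'
$H '[0,0,-0.012,0,0,0,0,0,0,0,0,0]'
```

```text
time: 19.33
eef_pos: [0.4558, -0.224, 0.1834]
tcp_rot: [0.001, 1.0, -0.0, 0.0]
contact_force: [0.3, 0.9, -0.1]
opening: 0.677
finger_force: 44.7
time: 19.75
eef_pos: [0.4636, -0.0386, 0.1835]
tcp_rot: [0.0, 1.0, -0.0, 0.001]
contact_force: [0.9, 0.9, -1.7]
opening: 0.683
finger_force: 44.7
time: 20.08
eef_pos: [0.4668, 0.0356, 0.1833]
tcp_rot: [-0.002, 1.0, -0.0, 0.0]
contact_force: [-0.6, -0.3, -1.6]
opening: 0.684
finger_force: 44.6
time: 20.5
eef_pos: [0.4633, 0.0331, 0.0616]
tcp_rot: [0.001, 1.0, 0.001, -0.005]
contact_force: [-1.3, -0.5, -0.8]
opening: 0.682
finger_force: 44.6
time: 20.75
eef_pos: [0.4683, 0.0332, 0.0613]
tcp_rot: [0.0, 1.0, -0.0, 0.001]
contact_force: [-0.3, 0.2, -1.2]
opening: 0.68
finger_force: 44.6
time: 20.92
eef_pos: [0.4679, 0.0336, 0.0593]
tcp_rot: [0.0, 1.0, -0.0, 0.001]
contact_force: [1.3, -1.2, 0.7]
opening: 0.682
finger_force: 44.8
```

```bash
H="python3 -m handwheel"
$H '[0,0,-0.008,0,0,0,0,0,0,0,0,0]'
$H '[0,0,0,0,0,0,0,0,0,0,0,0,0,0,0,0,0,0]' 0.86
$H '[0,0,0.2,0,0,0,0,0,0.22,0,0,0,0,0,0.22,0,0,0,0,0,0.21,0,0,0]'
$H '[0.0575,-0.225,0,0,0,0,0.0575,-0.225,0,0,0,0,0.0575,-0.225,0,0,0,0,0.0575,-0.225,0,0,0,0,0,0,0,0,0,0]' 0.6
python3 look.py wrist .066; python3 look.py top .070; ls -t pics | head -3
```

```text
time: 21.08
eef_pos: [0.4681, 0.0336, 0.0591]
tcp_rot: [-0.0, 1.0, -0.0, 0.001]
contact_force: [-3.2, -0.6, 8.2]
opening: 0.683
finger_force: 45.5
time: 21.33
eef_pos: [0.4673, 0.0338, 0.0574]
tcp_rot: [0.0, 1.0, -0.0, 0.001]
contact_force: [-1.0, -0.4, 0.9]
opening: 0.857
finger_force: 0.0
time: 21.67
eef_pos: [0.4667, 0.0339, 0.1859]
tcp_rot: [0.0, 1.0, 0.0, -0.0]
contact_force: [-0.5, -0.6, -0.7]
opening: 0.859
finger_force: 0.0
time: 22.08
eef_pos: [0.5029, -0.106, 0.1852]
tcp_rot: [0.002, 1.0, -0.001, 0.001]
contact_force: [-0.2, 0.2, 0.2]
opening: 0.596
finger_force: 0.0
t 22.0833 tcp [ 0.5029 -0.106   0.1852]
lid px [512. 149.] [0.4683 0.0335 0.066 ] dia 0.0637 z 0.0695
lid px [629. 154.] [0.472  0.1204 0.066 ] dia 0.0489 z 0.0685
lid px [ 30. 221.] [ 0.5225 -0.3344  0.066 ] dia 0.0668 z 0.0672
lid px [620. 241.] [0.5416 0.1308 0.066 ] dia 0.0567 z 0.0693
lid px [498. 243.] [0.543  0.0346 0.066 ] dia 0.061 z 0.0695
t 22.1333 tcp [ 0.5021 -0.1037  0.1846]
lid px [269. 201.] [0.5409 0.1418 0.07  ] dia 0.0573 z 0.0713
lid px [309. 200.] [0.5442 0.035  0.07  ] dia 0.0578 z 0.0715
lid px [269. 229.] [0.4665 0.141  0.07  ] dia 0.0576 z 0.0713
lid px [309. 228.] [0.47   0.0334 0.07  ] dia 0.0571 z 0.0715
top_22.1.png
wrist_22.1.png
wrist_17.6.png
```

Run:
```python
from h import *
np.set_printoptions(precision=4,suppress=True)
W=np.load('last.npy'); # top
z=W[...,2]; m=(z>.05)&(z<.07)&(abs(W[...,1]+.1)<.05)&(abs(W[...,0]-.5)<.1); print('top bar',m.sum(),W[m].mean(0) if m.any() else '')
s,p,d,W,_=lids('wrist'); z=W[...,2]; m=(z>.05)&(z<.066)&(W[...,1]<-.07)&(W[...,1]>-.13)&(abs(W[...,0]-.5)<.08)&(d>0)
Q=W[m]; print('wrist bar',m.sum(),Q.min(0),Q.max(0),np.median(Q,0)); 
for x0 in (.45,.47,.49,.51,.53,.55):
    k=abs(Q[:,0]-x0)<.006; print(x0,k.sum(),Q[k].min(0)[1:],Q[k].max(0)[1:]) if k.any() else 0
```

```text
top bar 120 [ 0.5112 -0.0836  0.06  ]
wrist bar 3224 [ 0.4387 -0.1063  0.05  ] [ 0.5634 -0.07    0.062 ] [ 0.4925 -0.098   0.059 ]
0.45 476 [-0.1055  0.0562] [-0.07    0.0616]
0.47 253 [-0.1057  0.0558] [-0.0942  0.0611]
0.49 233 [-0.1058  0.0563] [-0.0941  0.0613]
0.51 212 [-0.106   0.0563] [-0.0948  0.0618]
0.53 210 [-0.1061  0.055 ] [-0.0947  0.0613]
0.55 409 [-0.1063  0.05  ] [-0.0702  0.0617]
```

View pics/wrist_22.1.png

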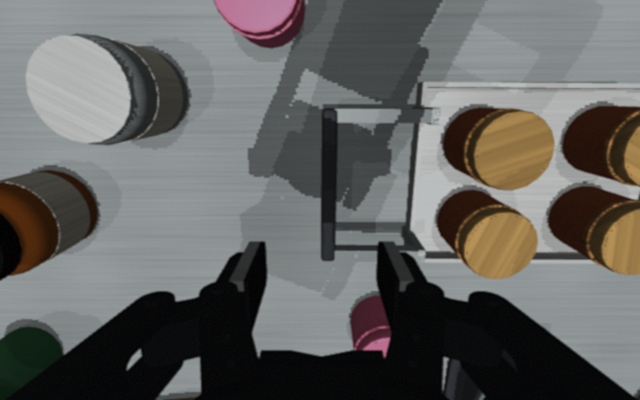

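```bash
H="python3 -m handwheel"
$H '[0,0.005,-0.2,0,0,0,0,0,-0.2,0,0,0,0,0,-0.2,0,0,0,0,0,-0.2,0,0,0,0,0,-0.06,0,0,0]' 0.6
$H '[0,0,0,0,0,0,0,0,0,0,0,0]'
$H '[0,0,0,0,0,0,0,0,0,0,0,0,0,0,0,0,0,0,0,0,0,0,0,0,0,0,0,0,0,0]' 0 70
$H '[0,0,0,0,0,0,0,0,0,0,0,0]'
```

```text
time: 22.65
eef_pos: [0.4978, -0.0975, 0.0508]
tcp_rot: [-0.001, 1.0, 0.002, -0.004]
contact_force: [-0.9, 0.1, -0.0]
opening: 0.604
finger_force: 0.0
time: 22.82
eef_pos: [0.5017, -0.0996, 0.0559]
tcp_rot: [-0.001, 1.0, 0.0, -0.0]
contact_force: [0.2, -0.3, 0.0]
opening: 0.597
finger_force: 0.0
time: 23.23
eef_pos: [0.5029, -0.1008, 0.0575]
tcp_rot: [0.001, 1.0, -0.0, 0.002]
contact_force: [0.2, 2.2, 6.8]
opening: 0.122
finger_force: 70.6
time: 23.4
eef_pos: [0.5029, -0.1008, 0.0575]
tcp_rot: [0.001, 1.0, -0.0, 0.002]
contact_force: [-0.6, 1.3, 7.1]
opening: 0.123
finger_force: 70.6
```

```bash
H="python3 -m handwheel"
$H '[0,0,0.012,0,0,0,0,0,0,0,0,0]'
$H '[-0.008,0.01,0,0,0,0,-0.008,0.02,0,0,0,0,-0.008,0.03,0,0,0,0,-0.008,0.03,0,0,0,0,-0.008,0.03,0,0,0,0]'
python3 look.py top .070
python3 - <<'E'
from h import *
np.set_printoptions(precision=4,suppress=True)
W=np.load('last.npy'); p=cv2.imread(sorted(__import__('glob').glob('pics/top_*'),key=lambda f:float(f[9:-4]))[-1])
cv2.imwrite('pics/slide1.png',cv2.resize(p[150:280,195:375],None,fx=4.4,fy=4.4,interpolation=2))
E
```

```text
time: 23.57
eef_pos: [0.5018, -0.1007, 0.0575]
tcp_rot: [0.001, 1.0, -0.0, 0.001]
contact_force: [2.3, -0.1, 4.8]
opening: 0.124
finger_force: 70.7
time: 23.98
eef_pos: [0.4956, -0.0824, 0.0575]
tcp_rot: [-0.0, 1.0, -0.001, 0.0]
contact_force: [1.3, -4.9, -0.8]
opening: 0.123
finger_force: 69.6
t 23.9833 tcp [ 0.4956 -0.0824  0.0575]
lid px [262. 203.] [0.533  0.1603 0.07  ] dia 0.0569 z 0.0712
lid px [303. 203.] [0.5363 0.0526 0.07  ] dia 0.0571 z 0.0714
lid px [262. 230.] [0.4616 0.1595 0.07  ] dia 0.0578 z 0.0715
lid px [302. 231.] [0.462  0.0523 0.07  ] dia 0.057 z 0.0715
```

```bash
sleep 0
```

```text
(no output)
```

View pics/slide1.png

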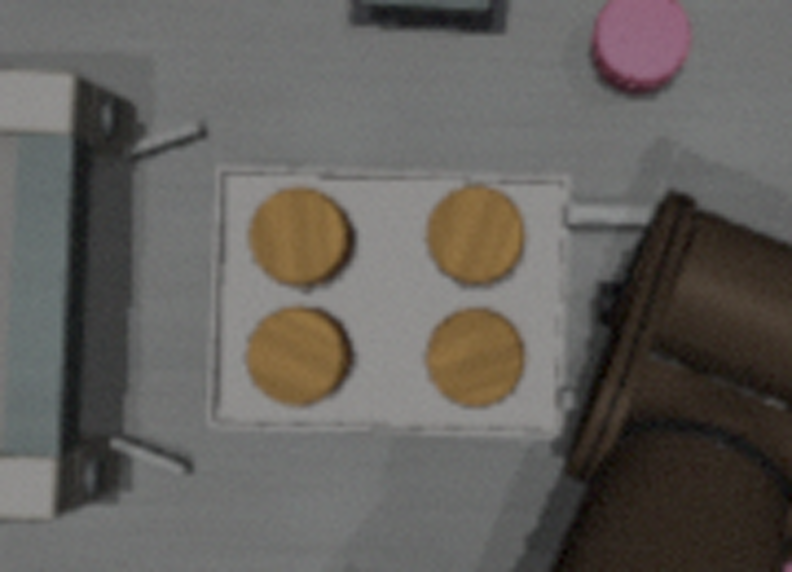

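The tray is parallel and centred between the guide plates, with its leading corners at crop (217,170) and (209,428) and the guide tips at (205,127) and (189,468). All four jars are standing, so I'll keep sliding.

```bash
H="python3 -m handwheel"
$H '[0.0005,0.04,0,0,0,0,0.0005,0.05,0,0,0,0,0.0005,0.06,0,0,0,0,0.0005,0.06,0,0,0,0,0.0005,0.06,0,0,0,0]'
$H '[0.0005,0.06,0,0,0,0,0.0005,0.06,0,0,0,0,0.0005,0.06,0,0,0,0,0.0005,0.06,0,0,0,0,0.0005,0.06,0,0,0,0]'
$H '[0.0005,0.06,0,0,0,0,0.0005,0.06,0,0,0,0,0.0005,0.06,0,0,0,0,0.0005,0.06,0,0,0,0,0.0005,0.06,0,0,0,0]'
$H '[0.0005,0.06,0,0,0,0,0.0005,0.06,0,0,0,0,0.0005,0.06,0,0,0,0,0.0005,0.06,0,0,0,0,0.0005,0.06,0,0,0,0]'
$H '[0.0005,0.06,0,0,0,0,0.0005,0.06,0,0,0,0,0.0005,0.06,0,0,0,0,0.0005,0.05,0,0,0,0,0.0005,0.04,0,0,0,0]'
$H '[0,0.03,0,0,0,0,0,0.02,0,0,0,0,0,0,0,0,0,0]'
```

```text
time: 24.45
eef_pos: [0.4956, -0.0418, 0.0575]
tcp_rot: [-0.001, 1.0, -0.001, -0.0]
contact_force: [0.7, -5.4, 2.0]
opening: 0.126
finger_force: 69.8
time: 24.87
eef_pos: [0.4959, 0.0032, 0.0575]
tcp_rot: [-0.001, 1.0, -0.001, -0.0]
contact_force: [0.3, -4.9, 2.0]
opening: 0.12
finger_force: 69.9
time: 25.28
eef_pos: [0.4962, 0.0481, 0.0575]
tcp_rot: [-0.001, 1.0, -0.001, -0.001]
contact_force: [-0.5, -5.7, 1.3]
opening: 0.125
finger_force: 69.9
time: 25.7
eef_pos: [0.4964, 0.093, 0.0575]
tcp_rot: [-0.001, 1.0, -0.001, -0.001]
contact_force: [0.1, -6.0, 3.0]
opening: 0.12
finger_force: 70.0
time: 26.12
eef_pos: [0.4967, 0.1336, 0.0575]
tcp_rot: [-0.002, 1.0, -0.001, -0.001]
contact_force: [0.6, -6.7, 3.3]
opening: 0.122
finger_force: 70.1
time: 26.37
eef_pos: [0.4967, 0.1414, 0.0575]
tcp_rot: [-0.001, 1.0, -0.001, -0.001]
contact_force: [0.1, -3.3, 3.0]
opening: 0.121
finger_force: 70.2
```

```bash
H="python3 -m handwheel"
$H '[0,0.03,0,0,0,0,0,0.04,0,0,0,0,0,0.04,0,0,0,0,0,0.04,0,0,0,0,0,0.03,0,0,0,0]'
$H '[0,0.02,0,0,0,0,0,0.02,0,0,0,0,0,0.02,0,0,0,0,0,0,0,0,0,0]'
$H '[0,0.02,0,0,0,0,0,0.01,0,0,0,0,0,0,0,0,0,0]'
$H '[0,0.015,0,0,0,0,0,0,0,0,0,0]'
```

```text
time: 26.78
eef_pos: [0.4969, 0.1677, 0.0575]
tcp_rot: [-0.001, 1.0, -0.001, -0.001]
contact_force: [1.1, -5.9, 3.1]
opening: 0.124
finger_force: 70.2
time: 27.12
eef_pos: [0.4969, 0.1769, 0.0575]
tcp_rot: [-0.001, 1.0, -0.001, -0.001]
contact_force: [-0.9, -4.3, 3.0]
opening: 0.123
finger_force: 70.2
time: 27.37
eef_pos: [0.497, 0.1812, 0.0575]
tcp_rot: [-0.001, 1.0, -0.001, -0.001]
contact_force: [1.2, -5.9, 2.6]
opening: 0.124
finger_force: 70.2
time: 27.53
eef_pos: [0.497, 0.1829, 0.0575]
tcp_rot: [-0.001, 1.0, -0.001, -0.001]
contact_force: [-0.1, -7.0, 3.9]
opening: 0.118
finger_force: 70.3
```

```bash
H="python3 -m handwheel"
$H '[0,0.015,0,0,0,0,0,0,0,0,0,0]'
$H '[0,0.015,0,0,0,0,0,0,0,0,0,0]'
$H '[0,0.015,0,0,0,0,0,0,0,0,0,0]'
$H '[0,0.015,0,0,0,0,0,0,0,0,0,0]'
```

```text
time: 27.7
eef_pos: [0.4969, 0.183, 0.0575]
tcp_rot: [-0.002, 1.0, -0.004, -0.001]
contact_force: [-0.5, -16.3, 6.5]
opening: 0.124
finger_force: 70.6
time: 27.87
eef_pos: [0.4967, 0.1832, 0.0575]
tcp_rot: [-0.002, 1.0, -0.006, -0.002]
contact_force: [-2.7, -24.8, 8.8]
opening: 0.123
finger_force: 71.0
time: 28.03
eef_pos: [0.4964, 0.1834, 0.0575]
tcp_rot: [-0.003, 1.0, -0.008, -0.003]
contact_force: [-3.8, -32.9, 10.6]
opening: 0.12
finger_force: 71.4
time: 28.2
eef_pos: [0.4961, 0.1836, 0.0574]
tcp_rot: [-0.003, 1.0, -0.011, -0.004]
contact_force: [-4.7, -40.1, 13.0]
opening: 0.12
finger_force: 71.9
```

```bash
H="python3 -m handwheel"
$H '[0,-0.045,0,0,0,0,0,0,0,0,0,0]'
$H '[0,0,0,0,0,0,0,0,0,0,0,0,0,0,0,0,0,0]' 0.5
$H '[0,0,0.1,0,0,0,0,0,0.2,0,0,0,0,0,0.25,0,0,0,0,0,0.25,0,0,0,0,0,0,0,0,0]'
$H '[0.236,-0.108,0,0,0,0,0.236,-0.108,0,0,0,0,0.236,-0.108,0,0,0,0,0.236,-0.108,0,0,0,0,0.236,-0.108,0,0,0,0]' 0
$H '[0.236,-0.108,0,0,0,0,0,0,0,0,0,0,0,0,0,0,0,0]'
python3 look.py top .070
python3 - <<'E'
from h import *
np.set_printoptions(precision=4,suppress=True)
W=np.load('last.npy'); z=W[...,2]
m=(z>.054)&(z<.068)&(W[...,1]>.13)&(W[...,1]<.21)&(abs(W[...,0]-.495)<.05); print('bar',m.sum(),W[m].min(0),W[m].max(0),np.median(W[m],0))
f=sorted(__import__('glob').glob('pics/top_*'),key=lambda f:float(f[9:-4]))[-1]; p=cv2.imread(f)
cv2.imwrite('pics/home.png',cv2.resize(p[90:280,90:330],None,fx=3.1,fy=3.1,interpolation=2))
s,p,d,W,_=lids('wrist'); cv2.imwrite('pics/wped.png',p)
E
```

```text
time: 28.37
eef_pos: [0.4965, 0.183, 0.0575]
tcp_rot: [-0.0, 1.0, -0.002, -0.002]
contact_force: [-3.2, -13.8, 7.8]
opening: 0.118
finger_force: 71.4
time: 28.62
eef_pos: [0.4964, 0.1867, 0.0567]
tcp_rot: [0.0, 1.0, 0.001, -0.001]
contact_force: [-0.5, 0.1, 0.6]
opening: 0.497
finger_force: 0.0
time: 29.03
eef_pos: [0.5016, 0.188, 0.1859]
tcp_rot: [-0.001, 1.0, 0.002, 0.007]
contact_force: [0.4, -0.4, 0.7]
opening: 0.502
finger_force: 0.0
time: 29.45
eef_pos: [0.6754, 0.1054, 0.1765]
tcp_rot: [-0.0, 1.0, 0.001, -0.001]
contact_force: [0.6, 0.5, 0.7]
opening: 0.0
finger_force: 0.0
time: 29.7
eef_pos: [0.7105, 0.0885, 0.1751]
tcp_rot: [0.001, 1.0, 0.001, -0.001]
contact_force: [-0.6, 0.4, -0.0]
opening: 0.001
finger_force: 0.0
t 29.7 tcp [0.7105 0.0885 0.1751]Traceback (most recent call last):
  File "<stdin>", line 4, in <module>
    return umr_minimum(a, axis, None, out, keepdims, initial, where)
ValueError: zero-size array to reduction operation minimum which has no identity
```

```bash
sleep 0
python3 - <<'E'
from h import *
np.set_printoptions(precision=4,suppress=True)
s,p,d,W,_=lids('wrist'); z=W[...,2]
m=(z>.045)&(z<.075)&(p.max(2)<60)&(abs(W[...,0]-.71)<.06)&(abs(W[...,1]-.085)<.06)&(d>0); print('pad',m.sum(),np.median(W[m],0),np.percentile(W[m],[2,98],axis=0))
m=(z>.054)&(z<.066)&(W[...,1]>.1)&(W[...,1]<.25)&(abs(W[...,0]-.49)<.07)&(d>0); print('bar',m.sum(),np.percentile(W[m],[1,99],axis=0) if m.any() else '')
q,_=imaging.read_camera('top'); a=cv2.resize(q[140:280,90:330],(640,373),interpolation=2)
cv2.imwrite('pics/both.png',np.vstack([cv2.resize(p,(350,219)),np.zeros((5,350,3),np.uint8)]) if 0 else np.vstack([a,np.hstack([cv2.resize(p,(352,220)),np.zeros((220,288,3),np.uint8)])]))
E
```

```text
pad 6403 [0.704  0.0873 0.061 ] [[0.6757 0.0518 0.0532]
 [0.7331 0.1227 0.0673]]
bar 0
```

```bash
sleep 0
```

```text
(no output)
```

View pics/both.png

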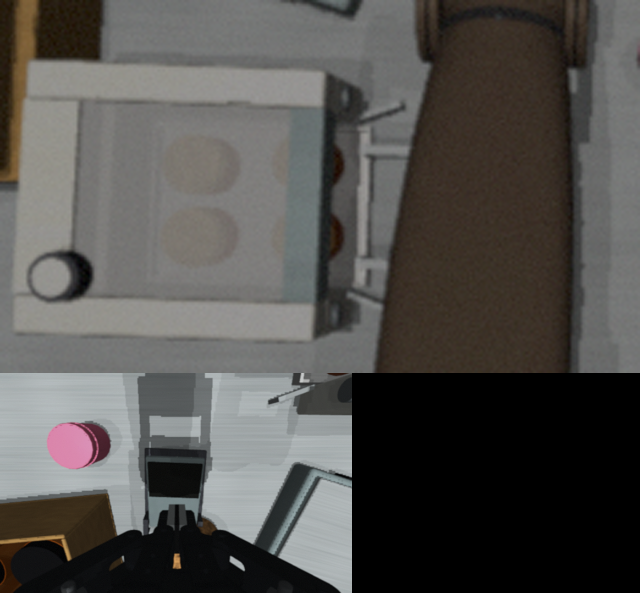

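The tray is home with its jars under the window, at (200,165), (200,235), (308,165) and (320,235). The pad is at (175,478) in the wrist inset, measured at (0.704, 0.087, 0.061). Now I'll press it.

```bash
H="python3 -m handwheel"
$H '[-0.02,-0.008,-0.2,0,0,0,-0.02,0,-0.2,0,0,0,0,0,-0.1,0,0,0,0,0,0,0,0,0,0,0,0,0,0,0]' 0
$H '[0,0,-0.05,0,0,0,0,0,-0.05,0,0,0,0,0,-0.05,0,0,0,0,0,0,0,0,0]'
$H '[0,0,-0.04,0,0,0,0,0,-0.04,0,0,0,0,0,0,0,0,0]'
```

```text
time: 30.27
eef_pos: [0.7027, 0.0884, 0.1018]
tcp_rot: [-0.0, 1.0, 0.0, -0.001]
contact_force: [0.1, -1.0, 0.2]
opening: 0.003
finger_force: 0.0
time: 30.6
eef_pos: [0.7037, 0.0877, 0.0789]
tcp_rot: [0.0, 1.0, 0.0, 0.0]
contact_force: [0.5, 0.5, 1.4]
opening: 0.002
finger_force: 0.9
time: 30.85
eef_pos: [0.7039, 0.0877, 0.0674]
tcp_rot: [0.0, 1.0, 0.0, 0.0]
contact_force: [-0.1, 1.0, 4.5]
opening: 0.0
finger_force: 2.3
```

```bash
H="python3 -m handwheel"
$H '[0,0,-0.03,0,0,0,0,0,-0.03,0,0,0,0,0,0,0,0,0]'
$H '[0,0,-0.02,0,0,0,0,0,0,0,0,0]'
$H '[0,0,-0.02,0,0,0,0,0,0,0,0,0]'
```

```text
time: 31.1
eef_pos: [0.7033, 0.0877, 0.0589]
tcp_rot: [0.0, 1.0, 0.0, -0.001]
contact_force: [-4.2, 0.2, 6.8]
opening: -0.003
finger_force: 3.5
time: 31.27
eef_pos: [0.7034, 0.0877, 0.057]
tcp_rot: [0.0, 1.0, -0.0, -0.001]
contact_force: [-5.5, 0.2, 8.3]
opening: -0.0
finger_force: 3.9
time: 31.43
eef_pos: [0.7036, 0.0878, 0.0566]
tcp_rot: [-0.0, 1.0, -0.0, -0.002]
contact_force: [-8.9, -0.1, 15.9]
opening: 0.0
finger_force: 7.8
```

```bash
H="python3 -m handwheel"
$H '[0,0,-0.015,0,0,0,0,0,0,0,0,0,0,0,0,0,0,0,0,0,0,0,0,0,0,0,0,0,0,0]'
for i in 1 2 3 4; do $H '[0,0,0,0,0,0,0,0,0,0,0,0,0,0,0,0,0,0,0,0,0,0,0,0,0,0,0,0,0,0]' | grep -E 'eef|contact'; done
```

```text
time: 31.85
eef_pos: [0.7036, 0.0878, 0.0563]
tcp_rot: [-0.0, 1.0, -0.0, -0.002]
contact_force: [-11.7, -0.3, 23.0]
opening: -0.002
finger_force: 11.5
eef_pos: [0.7036, 0.0878, 0.0563]
contact_force: [-12.9, -1.3, 23.6]
eef_pos: [0.7036, 0.0878, 0.0563]
contact_force: [-11.6, -0.8, 23.6]
eef_pos: [0.7036, 0.0878, 0.0563]
contact_force: [-12.1, -0.4, 23.1]
eef_pos: [0.7036, 0.0878, 0.0563]
contact_force: [-13.2, -0.3, 23.9]
```

```bash
H="python3 -m handwheel"
$H '[0,0,0.06,0,0,0,0,0,0.1,0,0,0,0,0,0.15,0,0,0,0,0,0.25,0,0,0,0,0,0.25,0,0,0]'
$H '[-0.2305,0.1067,0,0,0,0,-0.2305,0.1067,0,0,0,0,-0.2305,0.1067,0,0,0,0,-0.2305,0.1067,0,0,0,0,-0.2305,0.1067,0,0,0,0]' 0.5
$H '[-0.2305,0.1067,0,0,0,0,0,0,0,0,0,0,0,0,0,0,0,0,0,0,0,0,0,0]'
python3 - <<'E'
from h import *
np.set_printoptions(precision=4,suppress=True)
s,p,d,W,_=lids('wrist'); z=W[...,2]; print(s['eef_pos'])
m=(z>.05)&(z<.066)&(W[...,1]>.15)&(W[...,1]<.21)&(abs(W[...,0]-.4965)<.045)&(d>0); print('bar',m.sum(),np.percentile(W[m],[1,50,99],axis=0) if m.any() else '')
m=(z>.05)&(z<.066)&(W[...,1]>.15)&(W[...,1]<.21)&(abs(W[...,0]-.4965)<.09)&(d>0);print(np.percentile(W[m],[1,99],axis=0))
E
```

```text
time: 33.93
eef_pos: [0.7021, 0.0876, 0.1707]
tcp_rot: [0.0, 1.0, 0.0, -0.003]
contact_force: [0.6, 0.1, -0.0]
opening: -0.001
finger_force: 0.0
time: 34.35
eef_pos: [0.5288, 0.168, 0.1714]
tcp_rot: [0.0, 1.0, -0.0, -0.001]
contact_force: [-0.1, 0.4, 1.0]
opening: 0.499
finger_force: 0.0
time: 34.68
eef_pos: [0.4968, 0.1837, 0.1723]
tcp_rot: [-0.0, 1.0, -0.0, 0.001]
contact_force: [0.6, -0.9, 0.8]
opening: 0.5
finger_force: 0.0
[0.4968 0.1837 0.1723]
bar 1837 [[0.4523 0.1775 0.0567]
 [0.4936 0.1831 0.0595]
 [0.5406 0.1891 0.061 ]]
[[0.4325 0.1775 0.0523]
 [0.5551 0.2091 0.061 ]]
```

```bash
H="python3 -m handwheel"
$H '[0,0,-0.2,0,0,0,0,0,-0.2,0,0,0,0,0,-0.2,0,0,0,0,0,-0.16,0,0,0,0,0,0,0,0,0]' 0.5
$H '[0,0,0,0,0,0,0,0,0,0,0,0]'
$H '[0,0,0,0,0,0,0,0,0,0,0,0,0,0,0,0,0,0,0,0,0,0,0,0,0,0,0,0,0,0]' 0 70
$H '[0,-0.01,0.01,0,0,0,0,-0.02,0,0,0,0,0,-0.03,0,0,0,0,0,-0.04,0,0,0,0,0,-0.05,0,0,0,0]'
$H '[-0.0005,-0.06,0,0,0,0,-0.0005,-0.06,0,0,0,0,-0.0005,-0.06,0,0,0,0,-0.0005,-0.06,0,0,0,0,-0.0005,-0.06,0,0,0,0]'
$H '[-0.0005,-0.06,0,0,0,0,-0.0005,-0.06,0,0,0,0,-0.0005,-0.06,0,0,0,0,-0.0005,-0.06,0,0,0,0,-0.0005,-0.06,0,0,0,0]'
```

```text
time: 35.15
eef_pos: [0.4936, 0.1822, 0.0526]
tcp_rot: [0.001, 1.0, -0.001, -0.005]
contact_force: [-1.8, -0.0, -0.2]
opening: 0.496
finger_force: 0.0
time: 35.32
eef_pos: [0.4983, 0.1835, 0.0594]
tcp_rot: [0.001, 1.0, 0.0, 0.001]
contact_force: [0.4, -0.7, -0.8]
opening: 0.504
finger_force: 0.0
time: 35.73
eef_pos: [0.4978, 0.183, 0.0602]
tcp_rot: [-0.0, 1.0, -0.001, 0.002]
contact_force: [0.0, -5.0, 6.3]
opening: 0.124
finger_force: 69.5
time: 36.15
eef_pos: [0.4967, 0.1625, 0.0603]
tcp_rot: [0.0, 1.0, 0.002, 0.001]
contact_force: [-0.5, 5.6, 0.7]
opening: 0.122
finger_force: 69.0
time: 36.57
eef_pos: [0.4963, 0.1171, 0.0602]
tcp_rot: [0.0, 1.0, 0.001, 0.001]
contact_force: [1.2, 5.4, 2.5]
opening: 0.121
finger_force: 69.0
time: 36.98
eef_pos: [0.4959, 0.0721, 0.0602]
tcp_rot: [0.0, 1.0, 0.001, 0.001]
contact_force: [0.5, 5.5, 1.8]
opening: 0.121
finger_force: 69.1
```

```bash
H="python3 -m handwheel"
for i in a; do :; done
$H '[-0.0005,-0.06,0,0,0,0,-0.0005,-0.06,0,0,0,0,-0.0005,-0.06,0,0,0,0,-0.0005,-0.06,0,0,0,0,-0.0005,-0.06,0,0,0,0]'
$H '[-0.0005,-0.06,0,0,0,0,-0.0005,-0.06,0,0,0,0,-0.0005,-0.06,0,0,0,0,-0.0005,-0.06,0,0,0,0,-0.0005,-0.06,0,0,0,0]'
$H '[-0.0005,-0.06,0,0,0,0,-0.0005,-0.06,0,0,0,0,-0.0005,-0.06,0,0,0,0,-0.0005,-0.06,0,0,0,0,-0.0005,-0.06,0,0,0,0]'
$H '[0,-0.05,0,0,0,0,0,-0.04,0,0,0,0,0,-0.03,0,0,0,0,0,-0.02,0,0,0,0,0,-0.01,0,0,0,0]'
$H '[0,0,0,0,0,0,0,0,0,0,0,0,0,0,0,0,0,0,0,0,0,0,0,0]' 0.5
$H '[0,0,0.1,0,0,0,0,0,0.2,0,0,0,0,0,0.25,0,0,0,0,0,0.25,0,0,0,0,0,0,0,0,0]'
$H '[0,-0.25,0,0,0,0,0,-0.25,0,0,0,0,0,-0.25,0,0,0,0,0,-0.25,0,0,0,0,0,0,0,0,0,0]'
$H '[0,0,0,0,0,0,0,0,0,0,0,0,0,0,0,0,0,0]'
python3 look.py top .070
python3 - <<'E'
from h import *
W=np.load('last.npy'); z=W[...,2]
f=sorted(__import__('glob').glob('pics/top_*'),key=lambda f:float(f[9:-4]))[-1]; p=cv2.imread(f)
cv2.imwrite('pics/final.png',cv2.resize(p[90:300,90:480],None,fx=2.05,fy=2.05,interpolation=2))
m=(z>.03)&(abs(W[...,0]-.705)<.03)&(abs(W[...,1]-.087)<.035); print('pad z',np.median(z[m]))
E
```

```text
time: 37.4
eef_pos: [0.4955, 0.0271, 0.0602]
tcp_rot: [0.0, 1.0, 0.001, 0.001]
contact_force: [0.3, 5.1, 2.9]
opening: 0.125
finger_force: 69.2
time: 37.82
eef_pos: [0.4951, -0.0178, 0.0602]
tcp_rot: [0.0, 1.0, 0.001, 0.0]
contact_force: [0.1, 6.6, 2.7]
opening: 0.119
finger_force: 69.3
time: 38.23
eef_pos: [0.4946, -0.0627, 0.0602]
tcp_rot: [0.0, 1.0, 0.002, 0.0]
contact_force: [0.6, 6.8, 2.3]
opening: 0.123
finger_force: 69.3
time: 38.65
eef_pos: [0.4946, -0.0852, 0.0602]
tcp_rot: [0.001, 1.0, 0.002, 0.0]
contact_force: [0.3, 7.2, 4.0]
opening: 0.118
finger_force: 69.4
time: 38.98
eef_pos: [0.4944, -0.0864, 0.0595]
tcp_rot: [0.0, 1.0, -0.0, -0.0]
contact_force: [1.4, -0.4, -0.3]
opening: 0.497
finger_force: 0.0
time: 39.4
eef_pos: [0.4989, -0.088, 0.1882]
tcp_rot: [-0.0, 1.0, -0.003, 0.007]
contact_force: [1.3, 0.3, 0.8]
opening: 0.501
finger_force: 0.0
time: 39.82
eef_pos: [0.4945, -0.2421, 0.18]
tcp_rot: [0.003, 1.0, -0.002, 0.001]
contact_force: [0.4, 0.6, 0.6]
opening: 0.502
finger_force: 0.0
time: 40.07
eef_pos: [0.4942, -0.2352, 0.1791]
tcp_rot: [-0.0, 1.0, 0.0, -0.0]
contact_force: [-0.7, 0.2, 0.5]
opening: 0.504
finger_force: 0.0
t 40.0667 tcp [ 0.4942 -0.2352  0.1791]
lid px [263. 205.] [0.5288 0.1575 0.07  ] dia 0.0573 z 0.0717
lid px [304. 204.] [0.5335 0.0498 0.07  ] dia 0.058 z 0.0712
lid px [263. 232.] [0.4572 0.1565 0.07  ] dia 0.0573 z 0.0711
lid px [303. 233.] [0.4564 0.0485 0.07  ] dia 0.057 z 0.0713
pad z 0.06301977869590585
```

```bash
sleep 0
```

```text
(no output)
```

View pics/final.png

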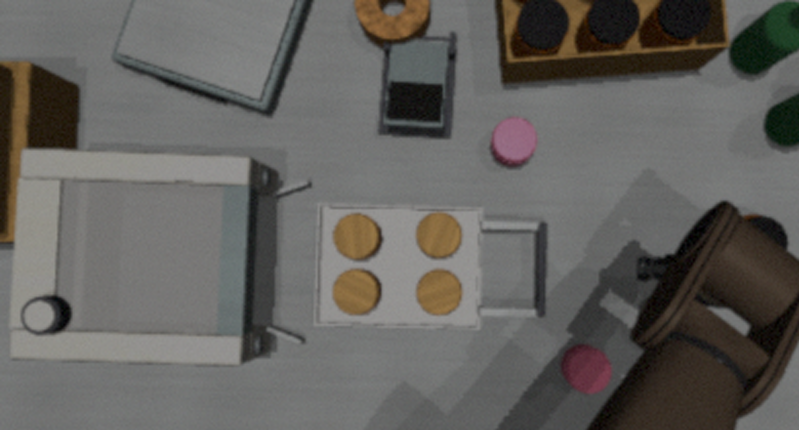

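The tray is out and clear of the sealer, with its leading edge at column 318 and the guide tips at column 310. Four jars stand on it, the pedal is up and nothing touches the arm, so I'm handing it in.

```bash
python3 -c "
from plant import ctrl
print(ctrl.sign_off())"
```

```text
the job is handed in; nothing more can be done
None
```

Job handed in at about 40 s; sign-off gave no verdict, but the last top view shows all four jars upright on the tray clear of the sealer and the pedal up, after the tray stopped against the back and the pedal was held at its stop for about 2 s.

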